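# Pack the router-table kit

## Task

Get the router-table kit ready for the next class: move every sleeved router bit from the stock tray into the kit tray, each lying flat in a bay of its own (any bay), and lift the yellow push block off its hooks and set it upright and flat on the floor of the kit's large bay. Then, with everything in, swing the keeper bar shut over the bits until it snaps home in its detent. Leave the other things on the bench where they are.

Things in the scene. Friction and masses are not known exactly. Their poses are not given: they have to be found in the camera images.
- bit0: router bit in a square red plastic sleeve, lying flat: sleeve 62 x 22 x 22 mm along its own x, with a black band near its -x end; a 12 mm steel shank sticks out 18 mm at the +x end (80 mm overall). Origin at the centre of the sleeve, so 11 mm above what it lies on. 70 g. Not every start has every bit: None if absent.
- bit1: router bit in a square yellow plastic sleeve, lying flat: sleeve 62 x 22 x 22 mm along its own x, with a black band near its -x end; a 12 mm steel shank sticks out 18 mm at the +x end (80 mm overall). Origin at the centre of the sleeve, so 11 mm above what it lies on. 70 g. Not every start has every bit: None if absent.
- bit2: router bit in a square green plastic sleeve, lying flat: sleeve 62 x 22 x 22 mm along its own x, with a black band near its -x end; a 12 mm steel shank sticks out 18 mm at the +x end (80 mm overall). Origin at the centre of the sleeve, so 11 mm above what it lies on. 70 g. Not every start has every bit: None if absent.
- bit3: router bit in a square orange plastic sleeve, lying flat: sleeve 62 x 22 x 22 mm along its own x, with a black band near its -x end; a 12 mm steel shank sticks out 18 mm at the +x end (80 mm overall). Origin at the centre of the sleeve, so 11 mm above what it lies on. 70 g. Not every start has every bit: None if absent.
- stock: blue and grey stock tray, fixed, 232 x 112 mm, origin under its centre. Four pockets in a row along its x at x = -81, -27, 27, 81 mm, each 28 mm (x) by 92 mm (y); pocket floor 8 mm and walls' tops 17 mm above the table. Bits lie in the pockets lengthwise along the tray's y, so 13 mm of each sleeve stands proud of the walls.
- kit_row (a point): centre of the row of four bit bays of the wooden kit tray (fixed; dark base, 290 x 232 mm), at the height of the bay floor, 8 mm above the table. Bays at x = -75, -25, 25, 75 mm from here, y = 0, each 30 mm (x) by 100 mm (y), long side along y, walls 9 mm high above the floor. The axes are those of the kit tray.
- kit_pad (a point): centre of the kit tray's large bay for the push block, at floor height (8 mm above the table), 113 mm to the +y side of kit_row: 184 mm (x) by 102 mm (y) inside, walls 9 mm high. Axes as kit_row.
- keeper (a joint): kit tray's keeper bar: aluminium, 272 x 18 mm, swings level on an upright hinge, 36 to 48 mm above the table. 0 = shut: along the kit's +x across the middle of all bays, in its spring detent. Grows as it opens towards the kit's -y side, to 1.5 rad. Stays where left. The detent resists lightly (about 3 N) near 0.06 rad, then pulls the bar home.
- keeper_grip (a point): middle of the red upright grip peg on the keeper bar, 18 mm diameter, 40 mm tall, from 48 to 88 mm above the table; 225 mm from the hinge. Its x points along the bar, away from the hinge.
- keeper_hinge (a point): axis of the keeper bar's hinge, on the kit tray at its near (-x) end, 125 mm from kit_row; axes as kit_row.
- pushblock: yellow push block: sole 160 x 80 x 16 mm along its own x; bow handle along x: black grip bar 126 x 24 x 22 mm, its middle 67 mm and underside 56 mm above the sole's underside, on two 16 mm legs at x = -55 and 55 mm; 78 mm high in all. Origin under the sole's centre. 300 g. Starts hanging level by its grip bar on the stand's two hooks.
- pushblock_grip (a point): middle of the push block's grip bar, axes as the block.
- stand_rest (a point): fixed wooden stand with two 8 mm steel hooks: point midway between them, level with their upper side (95 mm above the table), where the grip bar rests. Hooks 36 mm to either side along y, from a board at x = +70 mm (98 mm high), pointing to -x; at x = -22 mm they turn up 10 mm. To free the block raise it 18 to 28 mm, draw it level 100 mm to -x, then up.
- pencil: yellow pencil, 150 mm; a bystander, loose, not part of the job. Origin under its centre.
- tape: tape measure, 70 mm; a bystander, loose, not part of the job. Origin under its centre.
- glue: white glue bottle, 160 mm tall; a bystander, loose, not part of the job. Origin under its centre.
- sander: cork sanding block, 110 x 60 x 30 mm; a bystander, loose, not part of the job. Origin under its centre.
- offcut: offcut of wood, 180 x 70 x 20 mm; a bystander, loose, not part of the job. Origin under its centre.
- wax: can of wax, 70 mm wide, 60 mm tall; a bystander, loose, not part of the job. Origin under its centre.
- brush: bench brush, 170 mm long; a bystander, loose, not part of the job. Origin under its centre.
Mind the look-alikes: they are no part of the job. Of the things shaped like the pushblock, the yellow one is meant.

How it is judged (in metres and radians):
On the way, in this order (a step that is already met when the one before it is completed fails the run):
1. every bit lies flat in a bay of the kit and the push block stands flat in the large bay, the keeper bar still open (x of bit0 in the frame of kit_row between -0.085 and 0.085 m and y of bit0 in the frame of kit_row between -0.03 and 0.03 m and z of bit0 in the frame of kit_row between 0.006 and 0.0145 m and linear speed of each of bit0, bit1, bit2, bit3, pushblock below 0.05 m/s and x of bit1 in the frame of kit_row between -0.085 and 0.085 m and y of bit1 in the frame of kit_row between -0.03 and 0.03 m and z of bit1 in the frame of kit_row between 0.006 and 0.0145 m and x of bit2 in the frame of kit_row between -0.085 and 0.085 m and y of bit2 in the frame of kit_row between -0.03 and 0.03 m and z of bit2 in the frame of kit_row between 0.006 and 0.0145 m and x of bit3 in the frame of kit_row between -0.085 and 0.085 m and y of bit3 in the frame of kit_row between -0.03 and 0.03 m and z of bit3 in the frame of kit_row between 0.006 and 0.0145 m and x of pushblock in the frame of kit_pad between -0.02 and 0.02 m and y of pushblock in the frame of kit_pad between -0.02 and 0.02 m and z of pushblock in the frame of kit_pad between -0.003 and 0.004 m and angle between pushblock's own z axis and vertical below 0.08 rad and value of joint keeper above 0.3 rad), for 0.2 s.
2. the keeper bar is shut, in its detent (value of joint keeper below 0.025 rad), for 0.2 s.
At the end, for the whole second after the job is handed in: All at rest: each bit on a bay floor (sleeve centre at most 14.5 mm above it, within 30 mm of the row's middle line), push block flat in the large bay (within 20 mm of its centre each way, under 4 mm off the floor, tilt under 0.08 rad), keeper bar within 0.025 rad of shut (x of bit0 in the frame of kit_row between -0.085 and 0.085 m and y of bit0 in the frame of kit_row between -0.03 and 0.03 m and z of bit0 in the frame of kit_row between 0.006 and 0.0145 m and linear speed of each of bit0, bit1, bit2, bit3, pushblock below 0.05 m/s and x of bit1 in the frame of kit_row between -0.085 and 0.085 m and y of bit1 in the frame of kit_row between -0.03 and 0.03 m and z of bit1 in the frame of kit_row between 0.006 and 0.0145 m and x of bit2 in the frame of kit_row between -0.085 and 0.085 m and y of bit2 in the frame of kit_row between -0.03 and 0.03 m and z of bit2 in the frame of kit_row between 0.006 and 0.0145 m and x of bit3 in the frame of kit_row between -0.085 and 0.085 m and y of bit3 in the frame of kit_row between -0.03 and 0.03 m and z of bit3 in the frame of kit_row between 0.006 and 0.0145 m and x of pushblock in the frame of kit_pad between -0.02 and 0.02 m and y of pushblock in the frame of kit_pad between -0.02 and 0.02 m and z of pushblock in the frame of kit_pad between -0.003 and 0.004 m and angle between pushblock's own z axis and vertical below 0.08 rad and value of joint keeper below 0.025 rad); the robot touches nothing.
It fails at once if one of the other things on the bench is moved by more than 6 cm (distance of any of pencil, tape, glue, sander, offcut, wax, brush from where it was at the start of the episode above 0.06 m).
Of bit0, bit1, bit2, bit3 only 3 to 4 are there at a start; the rules pass over those that are not, and their reading is None.
At some moment in a run one of bit0, bit1, bit2, bit3 may be knocked a few centimetres aside while the robot is not near it.
Once in a run the grip may slacken for a moment while it holds something.
It also fails if it takes over 210 s, if anything falls off the work surface, if the arm or the gripper's body presses on something with over 40 N, if the wrist force passes 120 N, or if a joint passes its speed limit or range.

## Robot

A 6-joint arm with a two-finger parallel gripper is mounted at the origin on the work surface. World frame = base frame: x ahead of the robot, y to its left, z up, the work surface at z = 0. Lengths are in mm, angles in rad, forces in N, time in s.
With the tool pointing down it reaches from about 300 to 775 mm from the base axis. Payload 14.6 kg.
Tool frame: the origin (TCP) lies midway between the tips of the shut fingers; the grasp point (between the pads) lies 19 mm behind it (manip.grip_point_offset is the distance from the TCP to the grasp point, in mm); x points along the fingers, z is the direction in which the jaws open and shut, and the axes are right-handed (so a half turn about x gives the same grasp; the last joint's range is limited). The gripper opens to 94 mm and grips with 3 to 60 N. Pads are 16 mm wide; open, the fingers measure 119 mm over their backs; the gripper's body (75 mm by 177 mm) begins 78 mm behind the grasp point.
Start: joints at [1.107, 0.3, 1.521, -0, 1.321, -0.067], TCP at [212.554, 507.257, 205.446] pointing down, gripper open.
Joint ranges: [-3.03, 3.03], [-0.79, 2.21], [0.23, 2.52], [-1.04, 4.18], [0, 3.07], [-2.55, 2.55]. Speed limits (rad/s): [2.22, 2.22, 2.57, 3.14, 3.14, 3.14].

## Interface

Orientations are given as [roll, pitch, yaw] about the fixed x, y, z axes, in that order (R = Rz(yaw) Ry(pitch) Rx(roll)).
In Python, from cell import manip, camera, calibration, order gives the robot as it stands.
- The arm moves only by the tool jog_arm, never from a script. Its arguments are lists of equal length, an entry for each row: "turn": the turn, a rotation vector about the tool's x, y, z in degrees, a list of three; "dp": the shift along the tool's x, y, z in cm, a list of three; "gripper": the closure, from 0 (fully open) to 1 (shut). In form: {"turn": [[ax, ay, az], ...], "dp": [[tx, ty, tz], ...], "gripper": [gripper, ...]}. A call has 1 to 8 rows; each row shifts and turns the pose as measured when the row begins, along the tool's axes as they then stand; what a row does not reach is not made up. A row lasts 1/8 s, in which the tool goes at most 62.5 mm and 10.7 degrees, less where a joint would pass 70% of its speed; a pose out of reach is approached as far as the arm can. A call is refused whole if a number of a shift passes 6.25 or a number of a turn 10.7, either way. A call with a gripper value outside its range is refused whole. The fingers move at their own pace and stop on an object; "grip_force" is the grip in N (left out, the last holds). Time passes only in rows, so rows that do not move let the fingers close. It gives the time, the measured TCP pose, the force and the opening at its end, in the units of the state.
- manip.read_state(): the state, without advancing time (a new reading comes with each control period).
- camera(name): name is "side" or "top"; returns (picture, depth): 420x560x3 uint8, red, green, blue; 420x560 float32, mm along the optical axis (not along the pixel's ray), 0 where there is no reading.
- calibration(name): a dict with "K" (3x3 intrinsics, pixels), "distortion" ([k1, k2, p1, p2, k3] as OpenCV has them; the pictures are not rectified), "world_from_camera" (4x4, takes a point from camera to world coordinates). Camera axes: x right, y down, z forward; pixel columns grow to the right and rows downward; lengths in mm; the calibration is good to about 2 mm. A picture is of the moment at which its call begins. calibration takes no time and is no camera call.
- order.sign_off(): hands the job in, once; it reports no verdict.
The state is a dict: "clock": time; "joints": joint angles; "qd": joint speeds; "effort": joint torques, N m; "eef_pos": TCP position; "eef_rot": TCP orientation; "wrist_force": force on the tool from outside, world axes, zero at the start; "moment": the same for the moment, N m; "finger_gap": finger opening in mm.
Only numpy, scipy, OpenCV 4.12 (cv2) and the standard library are available. Lean on these libraries where they do the work, as an engineer would, in place of code of your own. Each camera call takes 0.05 s, during which the arm holds its last target.

## Working session

There is one attempt and no reset: what is moved stays moved. The work goes in short steps, Python scripts to look and compute and a tool call to move; the robot and the scene stay as the last step left them, time stands still between calls to the robot, and variables do not carry over. Pictures are saved under pics/ and viewed, and the job is handed in when it is done.

Besides the shell and the picture viewer there is one more tool, called after "Request:" as name(argument=value, ...), one argument or row to a line, values as JSON. jog_arm: Moves the arm, as the interface text tells. Its arguments: {"type":"object","properties":{"turn":{"type":"array","items":{"type":"array","items":{"type":"number"}}},"dp":{"type":"array","items":{"type":"array","items":{"type":"number"}}},"gripper":{"type":"array","items":{"type":"number"}},"grip_force":{"type":"number"}},"required":["turn","dp","gripper"]}

```bash
ls; mkdir -p pics; python3 - <<'E'
from cell import manip,camera,calibration
import cv2
print(manip.read_state())
for n in("top","side"):
    p,d=camera(n);cv2.imwrite(f"pics/{n}0.png",p[:,:,::-1]);c=calibration(n);print(n,c)
E
```

```text
pics
{'clock': 0.0, 'joints': array([ 1.10740421e+00,  3.00451436e-01,  1.52156253e+00,  1.01173655e-05,
        1.32071215e+00, -6.66120007e-02]), 'qd': array([-1.21237133e-03, -8.46124066e-04,  8.85249094e-04,  9.24299331e-05,
       -1.15705141e-03, -4.49954637e-04]), 'effort': array([-1.33358819e-03, -5.31824470e+01, -3.52719426e+01,  7.06800004e-02,
        2.45752058e-02, -8.07385049e-05]), 'eef_pos': array([212.43853346, 507.03645458, 204.90496977]), 'eef_rot': array([ 3.06633498,  1.56966282, -2.04283663]), 'wrist_force': array([-0.12714523,  0.97986033,  0.54030853]), 'moment': array([-0.0233534 , -0.03636265, -0.08740175]), 'finger_gap': 93.87435696364794}
top {'K': array([[470.55696316,   0.        , 283.52138579],
       [  0.        , 470.55696316, 209.74190385],
       [  0.        ,   0.        ,   1.        ]]), 'distortion': array([0.03928594, 0.        , 0.        , 0.        , 0.        ]), 'world_from_camera': array([[-2.45383571e-02, -9.85552066e-01,  1.67585782e-01,
         2.89608290e+02],
       [-9.99649360e-01,  2.25212312e-02, -1.39266414e-02,
         3.19933807e+01],
       [ 9.95119206e-03, -1.67868756e-01, -9.85759126e-01,
         1.34370903e+03],
       [ 0.00000000e+00,  0.00000000e+00,  0.00000000e+00,
         1.00000000e+00]])}
side {'K': array([[513.2050779 ,   0.        , 285.49538667],
       [  0.        , 513.2050779 , 203.73900104],
       [  0.        ,   0.        ,   1.        ]]), 'distortion': array([-0.02111115,  0.        ,  0.        ,  0.        ,  0.        ]), 'world_from_camera': array([[ 9.97557329e-01, -4.40622326e-02,  5.42023574e-02,
         4.14198708e+02],
       [-6.93697747e-02, -5.33830551e-01,  8.42741228e-01,
        -1.37015467e+03],
       [-8.19818569e-03, -8.44442693e-01, -5.35583166e-01,
         9.79902552e+02],
       [ 0.00000000e+00,  0.00000000e+00,  0.00000000e+00,
         1.00000000e+00]])}
```

View pics/top0.png

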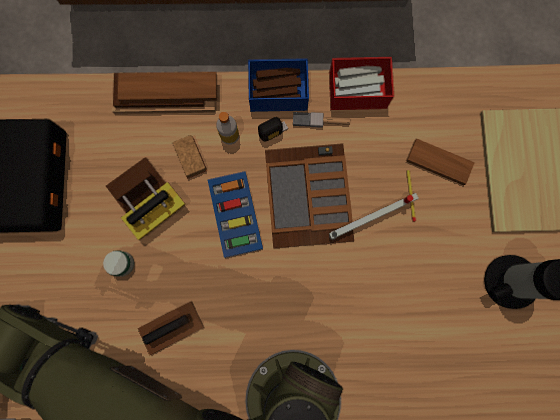

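View pics/side0.png

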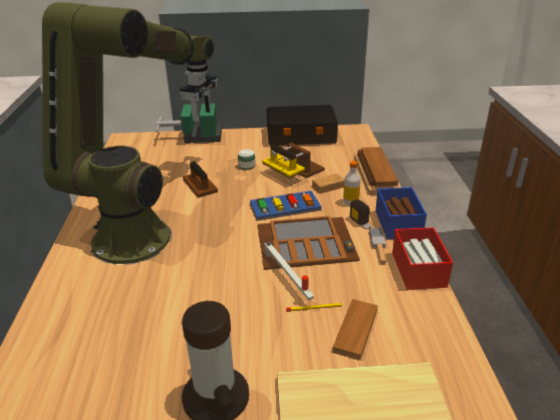

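```bash
cat > h.py <<'E'
import numpy as np,cv2
from cell import manip,camera,calibration
from scipy.spatial.transform import Rotation as Ro
def ray(n,uv):
    c=calibration(n);uv=np.asarray(uv,float).reshape(-1,1,2)
    p=cv2.undistortPoints(uv,c["K"],np.array(c["distortion"])).reshape(-1,2)
    d=np.c_[p,np.ones(len(p))]@c["world_from_camera"][:3,:3].T
    return c["world_from_camera"][:3,3],d
def onz(n,uv,z):
    o,d=ray(n,uv);t=(z-o[2])/d[:,2];return o+d*t[:,None]
def proj(n,P):
    c=calibration(n);M=np.linalg.inv(c["world_from_camera"]);r,_=cv2.Rodrigues(M[:3,:3])
    return cv2.projectPoints(np.asarray(P,float).reshape(-1,1,3),r,M[:3,3],c["K"],np.array(c["distortion"]))[0].reshape(-1,2)
def tri(uvt,uvs):
    o1,d1=ray("top",uvt);o2,d2=ray("side",uvs);d1=d1[0];d2=d2[0]
    s=np.linalg.lstsq(np.c_[d1,-d2],o2-o1,rcond=None)[0]
    a=o1+d1*s[0];b=o2+d2*s[1];return (a+b)/2,np.linalg.norm(a-b)
def cloud(n,d):
    v,u=np.mgrid[0:d.shape[0],0:d.shape[1]];c=calibration(n)
    p=cv2.undistortPoints(np.c_[u.ravel(),v.ravel()].astype(float).reshape(-1,1,2),c["K"],np.array(c["distortion"])).reshape(-1,2)
    P=np.c_[p,np.ones(len(p))]*d.reshape(-1,1)
    return (P@c["world_from_camera"][:3,:3].T+c["world_from_camera"][:3,3]).reshape(*d.shape,3)
def crop(n,name,x0,y0,x1,y1,s,img=None):
    p=camera(n)[0] if img is None else img
    cv2.imwrite(f"pics/{name}.png",cv2.resize(p[y0:y1,x0:x1,::-1],None,fx=s,fy=s,interpolation=cv2.INTER_CUBIC))
def R0():
    s=manip.read_state();return Ro.from_euler('xyz',s["eef_rot"]).as_matrix()
def down(yaw):
    # tool x down, tool z (jaw) horizontally at heading yaw
    z=np.array([np.cos(yaw),np.sin(yaw),0]);x=np.array([0,0,-1.]);return np.c_[x,np.cross(z,x),z]
def goto(p,yaw=None,grasp=False,nmax=5.0):
    """print shift in tool axes(cm) and turn (deg) to reach TCP pos p, jaw heading yaw"""
    s=manip.read_state();R=Ro.from_euler('xyz',s["eef_rot"]).as_matrix()
    d=R.T@(np.array(p)-s["eef_pos"])/10
    print("pos",s["eef_pos"].round(1),"jawz",np.degrees(np.arctan2(R[1,2],R[0,2])).round(1),"xaxis",R[:,0].round(3),"t",round(float(s["clock"]),2),"gap",round(float(s["finger_gap"]),1),"F",s["wrist_force"].round(1))
    n=max(1,np.ceil(np.abs(d).max()/nmax))
    print("dp total cm",d.round(2),"n",n,"per",(d/n).round(2))
    if yaw is not None:
        c=[]
        for k in(0,np.pi):
            c.append(Ro.from_matrix(R.T@down(yaw+k)).as_rotvec(degrees=True))
        for t in c: print("turn",t.round(1))
E
python3 - <<'E'
from h import *
p,d=camera("top");crop("top","t1",95,120,435,270,2.35,p)
P=cloud("top",d)
np.save("P.npy",P)
q,d=camera("side");crop("side","s1",230,130,400,330,3.,q)
goto([300,300,200],0)
E
```

```text
pos [212.5 507.1 205.1] jawz 67.3 xaxis [-0.    -0.001 -1.   ] t 0.2 gap 94.0 F [-0.5 -1.  -0. ]
dp total cm [  0.52 -16.08 -15.72] n 4.0 per [ 0.13 -4.02 -3.93]
turn [67.3 -0.   0. ]
turn [-112.7   -0.    -0. ]
```

View pics/t1.png

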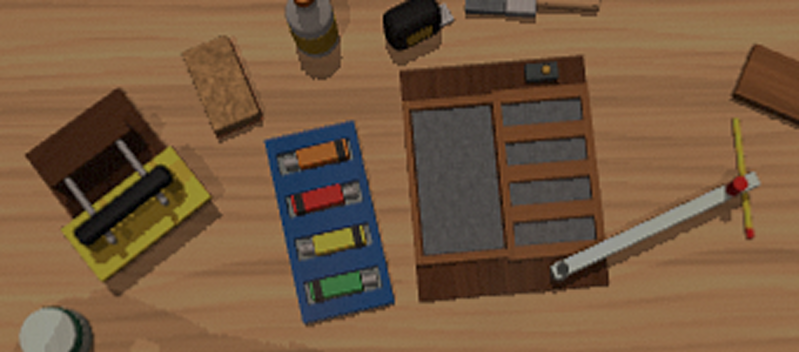

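View pics/s1.png

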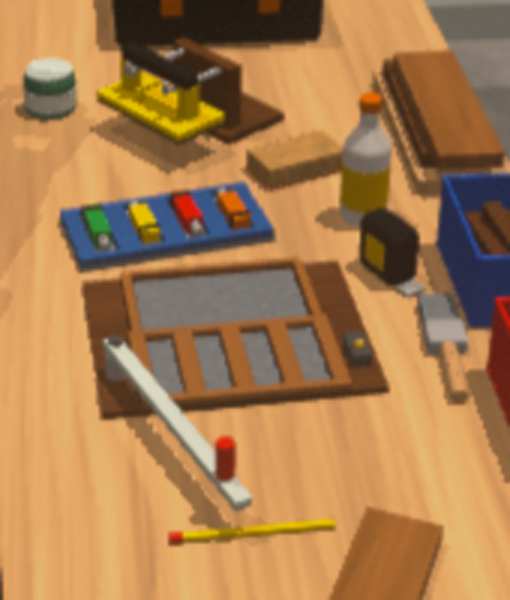

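```bash
cat > m.py <<'E'
from h import *
p,_=camera("top");q,_=camera("side")
np.save("top.npy",p);np.save("side.npy",q)
hsv=cv2.cvtColor(p,cv2.COLOR_RGB2HSV)
m=((hsv[...,1]<60)&(hsv[...,2]>60)&(hsv[...,2]<150)).astype(np.uint8)
m[:150]=0;m[245:]=0;m[:,:262]=0;m[:,355:]=0
n,l,st,ce=cv2.connectedComponentsWithStats(m,connectivity=4)
for i in range(1,n):
    if st[i,4]>60:
        cs,_=cv2.findContours((l==i).astype(np.uint8),cv2.RETR_EXTERNAL,cv2.CHAIN_APPROX_NONE)
        r=cv2.minAreaRect(cs[0]);b=cv2.boxPoints(r)
        w=onz("top",b,8)
        print("bay",st[i],"ctr",onz("top",[r[0]],8)[0].round(1),"sides",np.linalg.norm(w[1]-w[0]).round(1),np.linalg.norm(w[2]-w[1]).round(1),"ang",np.degrees(np.arctan2(*(w[1]-w[0])[1::-1])).round(1))
E
python3 m.py
```

```text
bay [309 163  34  10 278] ctr [ 639.9 -112.     8. ] sides 97.3 25.7 ang -86.4
bay [ 270  165   39   63 2035] ctr [556.3  -4.6   8. ] sides 98.8 179.5 ang -86.1
bay [310 179  34  11 286] ctr [ 589.7 -114.4    8. ] sides 96.9 25.7 ang -86.4
bay [312 196  34  11 296] ctr [ 539.1 -117.7    8. ] sides 96.5 26.4 ang -88.1
bay [314 213  34  11 301] ctr [ 489.4 -121.1    8. ] sides 97.0 26.0 ang -86.5
```

```bash
cat > m2.py <<'E'
from h import *
p=np.load("top.npy");hsv=cv2.cvtColor(p,cv2.COLOR_RGB2HSV)
H,S,V=[hsv[...,i].astype(int) for i in range(3)]
def rect(m,z,box,name,amin=25):
    x0,y0,x1,y1=box;mm=np.zeros_like(m,np.uint8);mm[y0:y1,x0:x1]=m[y0:y1,x0:x1]
    n,l,st,ce=cv2.connectedComponentsWithStats(mm,connectivity=4)
    for i in range(1,n):
        if st[i,4]<amin: continue
        cs,_=cv2.findContours((l==i).astype(np.uint8),cv2.RETR_EXTERNAL,cv2.CHAIN_APPROX_NONE)
        r=cv2.minAreaRect(cs[0]);w=onz("top",cv2.boxPoints(r),z)
        a,b=np.linalg.norm(w[1]-w[0]),np.linalg.norm(w[2]-w[1]);e=w[1]-w[0] if a>b else w[2]-w[1]
        print(name,st[i],"px",np.round(r[0],1),"ctr",onz("top",[r[0]],z)[0].round(1),"cen",onz("top",[ce[i]],z)[0].round(1),"long/short",max(a,b).round(1),min(a,b).round(1),"long ang",np.degrees(np.arctan2(e[1],e[0])).round(1))
if __name__=="__main__":
    tb=(205,170,265,258)
    rect((S>120)&((H<5)|(H>172))&(V>60),30,tb,"red")
    rect((S>120)&(H>=6)&(H<18)&(V>60),30,tb,"orange")
    rect((S>120)&(H>=20)&(H<35)&(V>60),30,tb,"yellow")
    rect((S>120)&(H>=45)&(H<85)&(V>50),30,tb,"green")
    rect((S>100)&(H>=100)&(H<130),17,tb,"blue",200)
    rect((V<45),117,(118,185,180,230),"blackbar",40)
    rect((S>120)&(H>=22)&(H<35)&(V>90),55,(110,170,200,245),"yblock",40)
    rect((S>120)&((H<5)|(H>172))&(V>60),88,(395,185,425,212),"peg",5)
    rect((S<50)&(V>120),48,(325,190,422,245),"bar",30)
    rect((S<60)&(V>110),99,(110,170,180,235),"hook",5)
E
python3 m2.py
python3 - <<'E'
from h import *
crop("top","t2",100,150,210,250,7.,np.load("top.npy"))
E
```

```text
red [223 198  18  12 141] px [231.8 203.7] ctr [533.7 159.6  30. ] cen [533.7 160.   30. ] long/short 48.6 23.1 long ang -76.9
orange [ 205  170   60   88 1614] px [234.5 213.5] ctr [505.3 152.1  30. ] cen [530.  160.8  30. ] long/short 249.1 168.9 long ang 179.0
orange [221 180  18  12 136] px [229.5 185.4] ctr [586.9 165.8  30. ] cen [586.9 165.8  30. ] long/short 47.6 22.7 long ang -76.8
orange [229 223  36  35 284] px [246.5 240. ] ctr [429.5 119.1  30. ] cen [413.   93.4  30. ] long/short 98.4 95.5 long ang -91.3
yellow [228 217  18  12 142] px [236.5 222.1] ctr [480.6 146.6  30. ] cen [480.5 146.6  30. ] long/short 47.6 23.5 long ang -77.1
green [238 235  11  11  74] px [242.6 240.1] ctr [429.5 130.1  30. ] cen [428.9 128.1  30. ] long/short 30.9 22.6 long ang -78.7
blue [ 208  172   55   85 1829] px [234.4 214.1] ctr [505.7 153.5  17. ] cen [504.9 153.   17. ] long/short 229.4 113.1 long ang -168.3
blackbar [124 185  29  22 348] px [137.9 193.2] ctr [551.3 398.2 117. ] cen [549.8 398.6 117. ] long/short 63.2 43.3 long ang -52.3
blackbar [127 191  42  34 437] px [147.4 207.1] c
[... 428 characters left out ...]
99.5  55. ] long/short 65.1 8.9 long ang -51.9
yblock [121 210  48  30 340] px [144.9 216.1] ctr [499.6 396.1  55. ] cen [477.7 398.2  55. ] long/short 107.8 80.4 long ang -51.5
peg [407 195   6   7  31] px [409.8 197.8] ctr [ 528.3 -329.6   88. ] cen [ 527.8 -329.2   88. ] long/short 15.9 13.3 long ang -47.0
bar [335 199  68  37 435] px [369.5 217.1] ctr [ 483.7 -225.3   48. ] cen [ 483.6 -224.5   48. ] long/short 210.0 16.9 long ang -66.4
hook [145 180  12  14  28] px [150.3 186.6] ctr [572.5 371.   99. ] cen [572.8 371.1  99. ] long/short 47.2 3.7 long ang -143.6
hook [123 196  11  15  27] px [128.2 202.8] ctr [529.4 428.4  99. ] cen [529.6 428.5  99. ] long/short 47.4 3.6 long ang -143.3
```

View pics/t2.png

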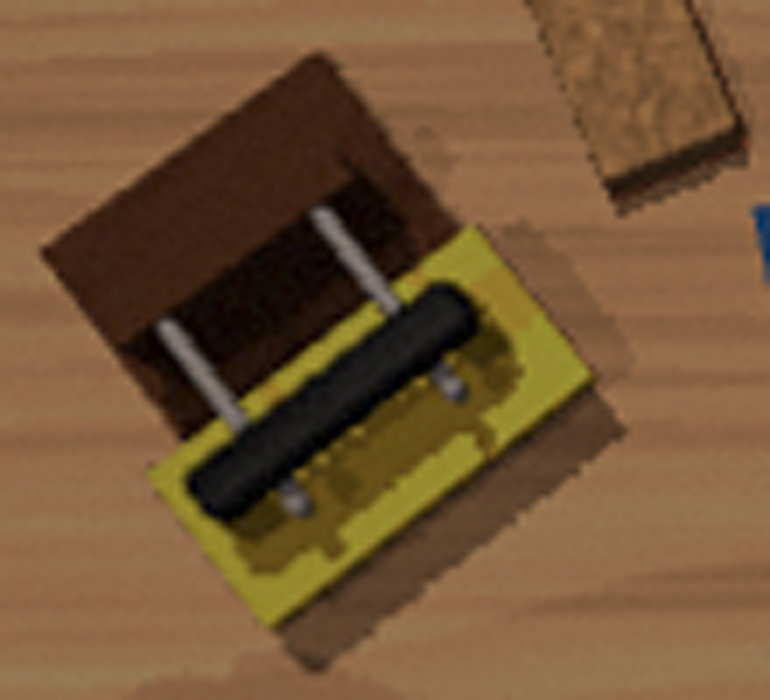

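```bash
python3 - <<'E'
from h import *
P=np.load("P.npy")
for u,v in[(147,207),(231,204),(409,198),(243,240)]: print(P[v,u].round(1))
goto([513,373,205],np.radians(38))
E
```

```text
[514.3 374.5 113.6]
[532.4 161.6  32.4]
[ 527.6 -327.5   88.1]
[429.6 128.9  30.5]
pos [212.5 507.2 205.3] jawz 67.3 xaxis [-0. -0. -1.] t 0.3 gap 94.1 F [ 0.2 -0.5 -0.5]
dp total cm [ 3.00e-02 -3.29e+01 -7.60e-01] n 7.0 per [ 0.   -4.7  -0.11]
turn [29.3 -0.   0. ]
turn [-150.7   -0.    -0. ]
```

Request:
jog_arm(
  turn=[
    [9.8,0,0],
    [9.8,0,0],
    [9.7,0,0],
  ],
  dp=[
    [0,0,0],
    [0,0,0],
    [0,0,0],
  ],
  gripper=[0.35,0.35,0.35],
  grip_force=40,
)

```text
clock: 0.68
eef_pos: [212.4, 507.1, 205.0]
eef_rot: [-2.702, 1.57, -2.053]
wrist_force: [-0.5, 0.6, 0.3]
finger_gap: 67.3
```

```bash
python3 - <<'E'
from h import *
goto([513,373,205],np.radians(38))
E
```

```text
pos [212.4 507.1 205. ] jawz 37.1 xaxis [-0.    -0.001 -1.   ] t 0.68 gap 67.3 F [-0.5  0.6  0.3]
dp total cm [ -0.   -28.83  15.86] n 6.0 per [-0.   -4.81  2.64]
turn [-0.9 -0.1  0. ]
turn [1.791e+02 0.000e+00 1.000e-01]
```

Request:
jog_arm(
  turn=[
    [-0.9,0,0],
    [0,0,0],
    [0,0,0],
    [0,0,0],
    [0,0,0],
    [0,0,0],
    [0,0,0],
  ],
  dp=[
    [0,-4.8,2.6],
    [0,-4.8,2.6],
    [0,-4.8,2.6],
    [0,-4.8,2.6],
    [0,-4.8,2.6],
    [0,-4.8,2.6],
    [0,0,0],
  ],
  gripper=[0.35,0.35,0.35,0.35,0.35,0.35,0.35],
)

```text
clock: 1.55
eef_pos: [520.7, 370.4, 204.1]
eef_rot: [-3.124, 1.569, -2.461]
wrist_force: [-0.4, -0.7, -0.2]
finger_gap: 61.1
```

```bash
python3 - <<'E'
from h import *
goto([513.5,373.5,87],np.radians(38))
crop("top","t3",100,150,210,250,5.)
crop("side","s3",230,100,350,200,5.)
E
```

```text
pos [520.7 370.4 204.1] jawz 37.9 xaxis [-0.001 -0.001 -1.   ] t 1.55 gap 61.1 F [-0.4 -0.7 -0.2]
dp total cm [11.71  0.68 -0.36] n 3.0 per [ 3.9   0.23 -0.12]
turn [-0.1 -0.1  0. ]
turn [1.799e+02 0.000e+00 1.000e-01]
```

View pics/s3.png

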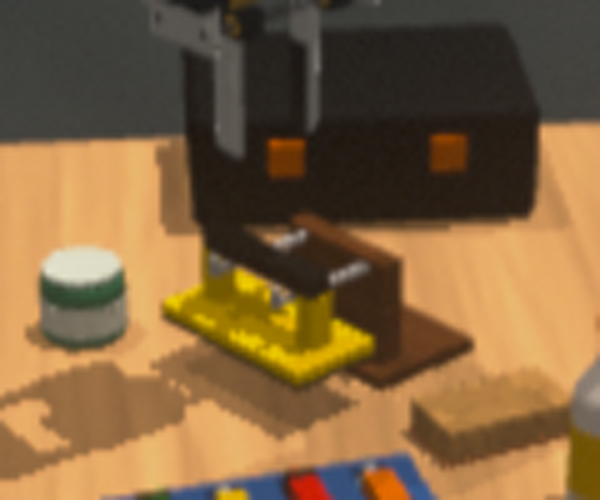

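Request:
jog_arm(
  turn=[
    [0,0,0],
    [0,0,0],
    [0,0,0],
    [0,0,0],
    [0,0,0],
  ],
  dp=[
    [0.5,0.7,-0.4],
    [3.8,0,0],
    [3.8,0,0],
    [3.6,0,0],
    [0,0,0],
  ],
  gripper=[0.35,0.35,0.35,0.35,0.35],
)

```text
clock: 2.28
eef_pos: [503.4, 380.4, 85.6]
eef_rot: [1.079, 1.57, 1.752]
wrist_force: [-0.4, 0.3, 0.4]
finger_gap: 61.2
```

```bash
python3 - <<'E'
from h import *
goto([513.5,373.5,87],np.radians(38))
E
```

```text
pos [503.4 380.4  85.6] jawz 38.6 xaxis [-0.     0.001 -1.   ] t 2.27 gap 61.2 F [-0.4  0.3  0.4]
dp total cm [-0.15 -1.17  0.36] n 1 per [-0.15 -1.17  0.36]
turn [ 0.6  0.  -0. ]
turn [-1.794e+02  1.000e-01  0.000e+00]
```

Request:
jog_arm(
  turn=[
    [0,0,0],
    [0,0,0],
  ],
  dp=[
    [-0.1,-1.1,0.3],
    [0,0,0],
  ],
  gripper=[0.35,0.35],
)

```text
clock: 2.52
eef_pos: [513.3, 374.7, 90.0]
eef_rot: [0.108, 1.566, 0.783]
wrist_force: [1.3, 0.4, 0.8]
finger_gap: 61.0
```

```bash
python3 - <<'E'
from h import *
goto([513.5,373.5,87],np.radians(38))
E
```

```text
pos [513.3 374.7  90. ] jawz 38.7 xaxis [ 0.003  0.003 -1.   ] t 2.52 gap 61.0 F [1.3 0.4 0.8]
dp total cm [ 0.3  -0.11 -0.06] n 1 per [ 0.3  -0.11 -0.06]
turn [ 0.7  0.3 -0. ]
turn [-179.3    0.     0.4]
```

Request:
jog_arm(
  turn=[
    [-0.5,0,0],
    [0,0,0],
    [0,0,0],
    [0,0,0],
    [0,0,0],
    [0,0,0],
  ],
  dp=[
    [0.3,-0.1,-0.1],
    [0,0,0],
    [0,0,0],
    [0,0,0],
    [0,0,0],
    [0,0,0],
  ],
  gripper=[0.35,1,1,1,1,1],
  grip_force=50,
)

```text
clock: 3.28
eef_pos: [513.9, 373.8, 89.2]
eef_rot: [0.012, 1.563, 0.696]
wrist_force: [0.0, 0.0, 1.3]
finger_gap: 23.3
```

```bash
python3 - <<'E'
from h import *
goto([513.5,373.5,87],np.radians(38))
E
```

```text
pos [513.9 373.8  89.2] jawz 39.2 xaxis [ 0.006  0.005 -1.   ] t 3.27 gap 23.3 F [0.  0.  1.3]
dp total cm [ 0.22  0.01 -0.05] n 1 per [ 0.22  0.01 -0.05]
turn [ 1.2  0.5 -0. ]
turn [-178.8    0.     0.7]
```

Request:
jog_arm(
  turn=[
    [0,0,0],
    [0,0,0],
    [0,0,0],
    [0,0,0],
  ],
  dp=[
    [-0.8,0,0],
    [-0.8,0,0],
    [-0.6,0,0],
    [0,0,0],
  ],
  gripper=[1,1,1,1],
)

```text
clock: 3.78
eef_pos: [513.4, 373.5, 112.3]
eef_rot: [0.041, 1.564, 0.725]
wrist_force: [-0.7, -0.8, -2.7]
finger_gap: 23.9
```

```bash
python3 - <<'E'
from h import *
goto([513.5-79,373.5-62,112],np.radians(38))
E
```

```text
pos [513.4 373.5 112.3] jawz 39.2 xaxis [ 0.005  0.005 -1.   ] t 3.77 gap 23.9 F [-0.7 -0.8 -2.7]
dp total cm [ -0.03   0.18 -10.03] n 3.0 per [-0.01  0.06 -3.34]
turn [ 1.2  0.4 -0. ]
turn [-178.8    0.     0.6]
```

Request:
jog_arm(
  turn=[
    [0,0,0],
    [0,0,0],
    [0,0,0],
    [0,0,0],
    [0,0,0],
    [0,0,0],
  ],
  dp=[
    [0,0,-2.2],
    [0,0,-2.2],
    [0,0,-2.2],
    [0,0,-2.2],
    [0,0,-2.2],
    [0,0,0],
  ],
  gripper=[1,1,1,1,1,1],
)

```text
clock: 4.53
eef_pos: [425.2, 301.6, 110.7]
eef_rot: [0.06, 1.565, 0.744]
wrist_force: [0.5, -0.5, -2.3]
finger_gap: 23.5
```

```bash
python3 - <<'E'
from h import *
goto([556,-4,160],np.radians(93.5))
crop("side","s4",200,60,350,240,3.3)
E
```

```text
pos [425.2 301.6 110.7] jawz 39.2 xaxis [ 0.004  0.004 -1.   ] t 4.53 gap 23.5 F [ 0.5 -0.5 -2.3]
dp total cm [ -4.99 -31.95  -9.14] n 7.0 per [-0.71 -4.56 -1.31]
turn [-54.3   0.3   0.1]
turn [125.7   0.2  -0.4]
```

View pics/s4.png

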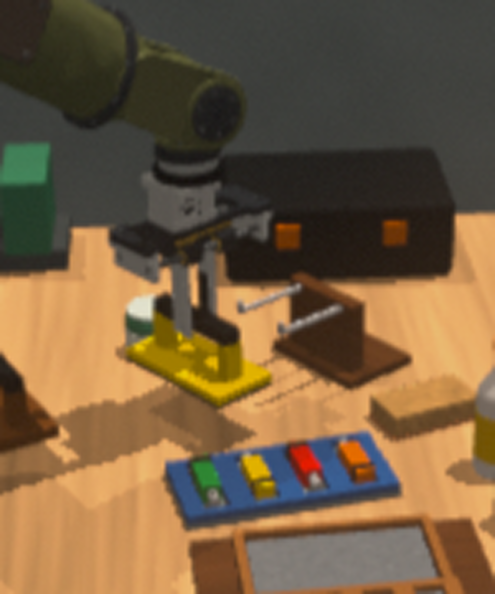

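Request:
jog_arm(
  turn=[
    [-9,0,0],
    [-9,0,0],
    [-9,0,0],
    [-9,0,0],
    [-9,0,0],
    [-9,0,0],
    [0,0,0],
  ],
  dp=[
    [-2,0,0],
    [-2,0,0],
    [-1,0,0],
    [0,0,0],
    [0,0,0],
    [0,0,0],
    [0,0,0],
  ],
  gripper=[1,1,1,1,1,1,1],
)

```text
clock: 5.45
eef_pos: [429.8, 305.1, 162.7]
eef_rot: [-0.953, 1.562, 0.702]
wrist_force: [-0.3, -0.3, -3.0]
finger_gap: 23.7
```

```bash
python3 - <<'E'
from h import *
goto([556,-4,160],np.radians(93.5))
E
```

```text
pos [429.8 305.1 162.7] jawz 94.8 xaxis [ 0.007  0.006 -1.   ] t 5.45 gap 23.7 F [-0.3 -0.3 -3. ]
dp total cm [  0.18  -9.96 -31.87] n 7.0 per [ 0.03 -1.42 -4.55]
turn [1.3 0.3 0.4]
turn [-178.7   -0.6    0.5]
```

Request:
jog_arm(
  turn=[
    [1.2,0.2,0.3],
    [0,0,0],
    [0,0,0],
    [0,0,0],
    [0,0,0],
    [0,0,0],
    [0,0,0],
    [0,0,0],
  ],
  dp=[
    [0,-1.3,-4.4],
    [0,-1.3,-4.4],
    [0,-1.3,-4.4],
    [0,-1.3,-4.4],
    [0,-1.3,-4.4],
    [0,-1.3,-4.4],
    [0,-1.3,-4.4],
    [0,0,0],
  ],
  gripper=[1,1,1,1,1,1,1,1],
)

```text
clock: 6.45
eef_pos: [543.7, -5.8, 162.1]
eef_rot: [-1.044, 1.566, 0.556]
wrist_force: [-0.5, -0.1, -1.6]
finger_gap: 23.6
```

```bash
python3 - <<'E'
from h import *
goto([556,-4,160],np.radians(93.5))
p,_=camera("top");crop("top","t5",240,110,400,270,3.7,p)
q,_=camera("side");crop("side","s5",200,120,400,280,3.7,q)
E
```

```text
pos [543.7  -5.8 162.1] jawz 91.7 xaxis [ 0.004  0.002 -1.   ] t 6.45 gap 23.6 F [-0.5 -0.1 -1.6]
dp total cm [ 0.21 -1.23  0.14] n 1 per [ 0.21 -1.23  0.14]
turn [-1.8  0.1  0.2]
turn [178.2   0.3  -0.2]
```

View pics/s5.png

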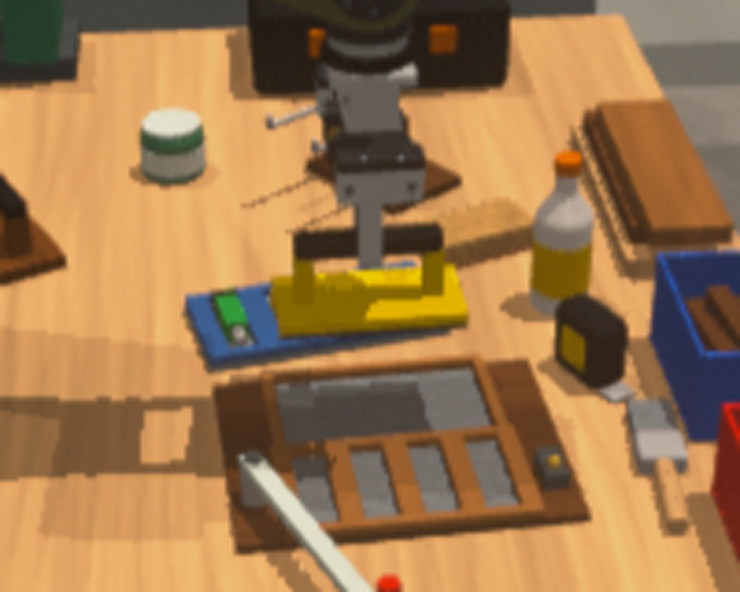

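View pics/t5.png

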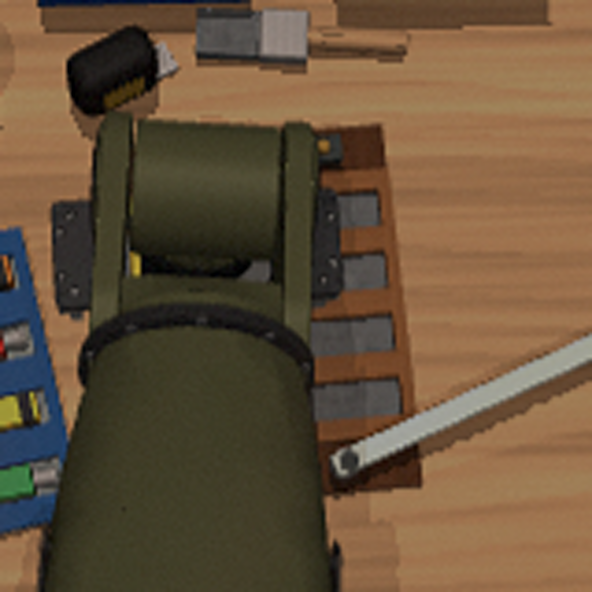

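Request:
jog_arm(
  turn=[
    [-1.8,0,0],
    [0,0,0],
    [0,0,0],
    [0,0,0],
    [0,0,0],
  ],
  dp=[
    [0,-1.2,0.1],
    [2.8,0,0],
    [2.8,0,0],
    [2.2,0,0],
    [0,0,0],
  ],
  gripper=[1,1,1,1,1],
)

```text
clock: 7.18
eef_pos: [558.6, 3.7, 82.9]
eef_rot: [-1.15, 1.564, 0.493]
wrist_force: [-0.3, 0.1, -2.1]
finger_gap: 23.6
```

```bash
python3 - <<'E'
from h import *
goto([556,-4,60],np.radians(93.5))
q,_=camera("side");crop("side","s6",220,150,380,280,4.5,q)
E
```

```text
pos [558.6   3.7  82.9] jawz 94.2 xaxis [ 0.006  0.003 -1.   ] t 7.17 gap 23.6 F [-0.3  0.1 -2.1]
dp total cm [ 2.29  0.33 -0.76] n 1 per [ 2.29  0.33 -0.76]
turn [0.7 0.2 0.4]
turn [-179.3   -0.6    0.3]
```

View pics/s6.png

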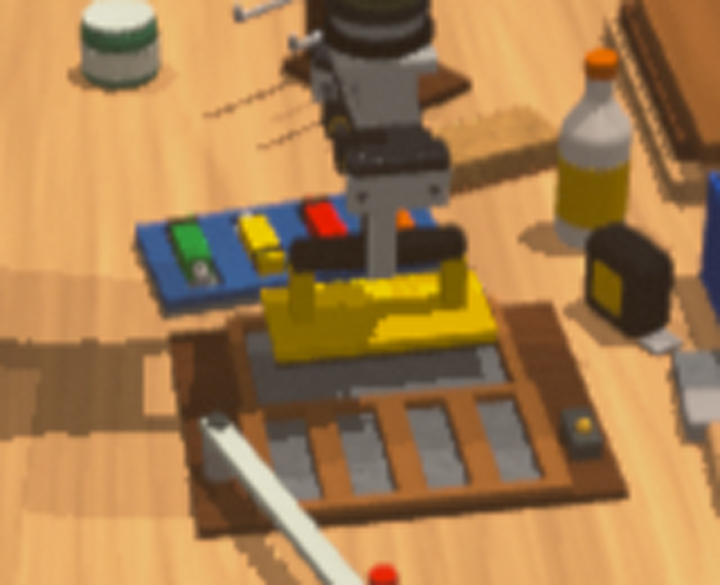

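Request:
jog_arm(
  turn=[
    [0.6,0.2,0.3],
    [0,0,0],
    [0,0,0],
    [0,0,0],
    [0,0,0],
  ],
  dp=[
    [0,0.3,-0.8],
    [0,0,0],
    [0.8,0,0],
    [0.7,0,0],
    [0,0,0],
  ],
  gripper=[1,1,1,1,1],
)

```text
clock: 7.85
eef_pos: [558.2, -4.8, 70.7]
eef_rot: [-1.826, 1.564, -0.193]
wrist_force: [0.3, 0.6, -2.5]
finger_gap: 23.5
```

```bash
python3 - <<'E'
from h import *
goto([556,-4,58],np.radians(93.5))
q,_=camera("side");crop("side","s7",220,150,380,280,4.5,q)
E
```

```text
pos [558.2  -4.8  70.7] jawz 93.6 xaxis [ 0.007 -0.001 -1.   ] t 7.85 gap 23.5 F [ 0.3  0.6 -2.5]
dp total cm [1.27 0.22 0.09] n 1 per [1.27 0.22 0.09]
turn [ 0.1 -0.1  0.4]
turn [-179.9   -0.6   -0.2]
```

View pics/s7.png

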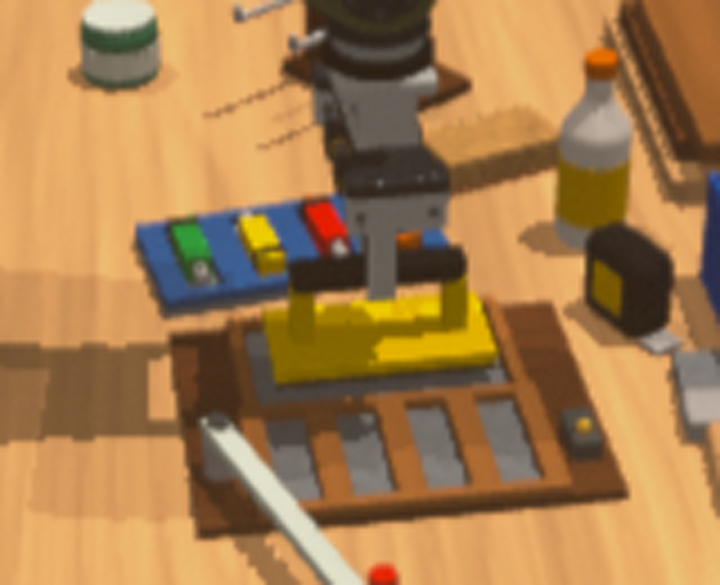

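Request:
jog_arm(
  turn=[
    [0,0,0.3],
    [0,0,0],
    [0,0,0],
    [0,0,0],
  ],
  dp=[
    [0.5,0.2,0],
    [0.4,0,0],
    [0.3,0,0],
    [0,0,0],
  ],
  gripper=[1,1,1,1],
)

```text
clock: 8.4
eef_pos: [556.4, -4.9, 58.3]
eef_rot: [-2.418, 1.568, -0.785]
wrist_force: [-0.9, -0.2, -3.2]
finger_gap: 23.8
```

```bash
python3 - <<'E'
from h import *
goto([556,-4,58],np.radians(93.5))
q,_=camera("side");crop("side","s8",220,150,380,280,4.5,q)
E
```

```text
pos [556.4  -4.9  58.3] jawz 93.6 xaxis [ 0.002 -0.002 -1.   ] t 8.4 gap 23.8 F [-0.9 -0.2 -3.2]
dp total cm [0.03 0.03 0.1 ] n 1 per [0.03 0.03 0.1 ]
turn [ 0.1 -0.1  0.1]
turn [-1.799e+02 -1.000e-01 -2.000e-01]
```

View pics/s8.png

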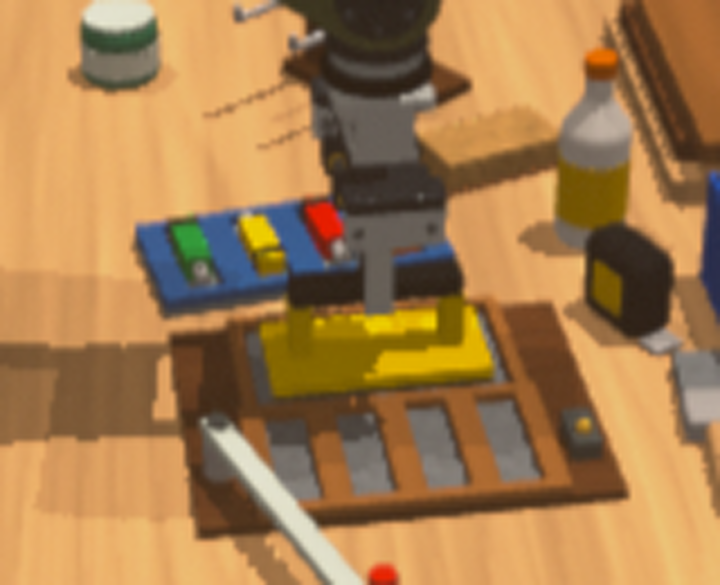

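Nearly on the floor, not yet touching. Ease down a few mm until the force shows contact.

Request:
jog_arm(
  turn=[
    [0,0,0],
    [0,0,0],
  ],
  dp=[
    [0.25,0,0],
    [0,0,0],
  ],
  gripper=[1,1],
)

```text
clock: 8.7
eef_pos: [556.9, -5.0, 58.7]
eef_rot: [-2.142, 1.567, -0.508]
wrist_force: [-0.3, 0.3, -3.6]
finger_gap: 23.7
```

Request:
jog_arm(
  turn=[
    [0,0,0],
    [0,0,0],
    [0,0,0],
  ],
  dp=[
    [0.3,0,0],
    [0.3,0,0],
    [0,0,0],
  ],
  gripper=[1,1,1],
)

```text
clock: 9.07
eef_pos: [557.6, -5.1, 58.8]
eef_rot: [-1.995, 1.564, -0.362]
wrist_force: [-0.1, -0.1, -2.5]
finger_gap: 23.8
```

Request:
jog_arm(
  turn=[
    [0,0,0],
    [0,0,0],
  ],
  dp=[
    [0.5,0,0],
    [0,0,0],
  ],
  gripper=[1,1],
)

```text
clock: 9.32
eef_pos: [559.4, -5.3, 58.2]
eef_rot: [-1.87, 1.559, -0.236]
wrist_force: [0.6, 0.4, -3.0]
finger_gap: 23.5
```

```bash
python3 - <<'E'
from h import *
goto([556,-4,58],np.radians(93.5))
s=manip.read_state();print(s["joints"].round(3),s["effort"].round(1),s["moment"].round(2))
q,_=camera("side");crop("side","s9",0,0,560,420,1.4,q)
E
```

```text
pos [559.4  -5.3  58.2] jawz 93.6 xaxis [ 0.011 -0.003 -1.   ] t 9.32 gap 23.5 F [ 0.6  0.4 -3. ]
dp total cm [0.01 0.33 0.15] n 1 per [0.01 0.33 0.15]
turn [ 0.1 -0.2  0.6]
turn [-179.9   -1.    -0.3]
[-0.074  0.478  1.643 -0.002  1.009 -1.706] [  0.  -60.9 -31.9  -0.    0.2  -0. ] [ 0.05 -0.04  0.03]
```

View pics/s9.png

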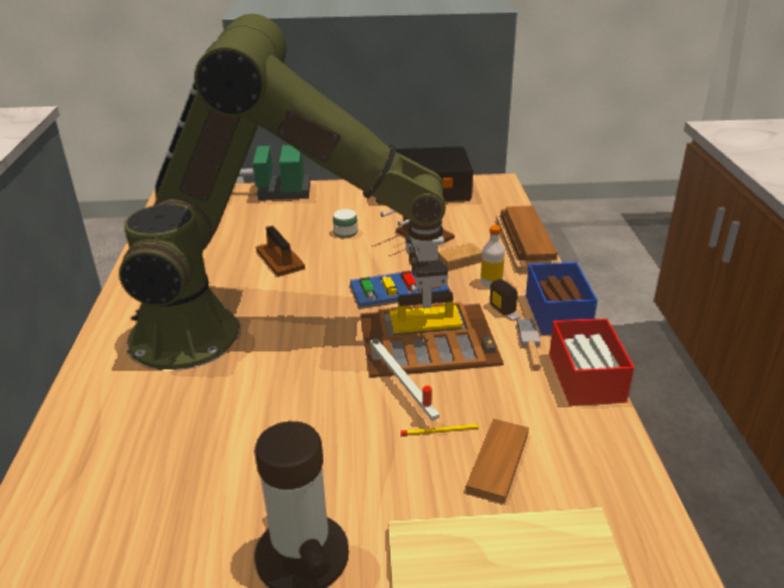

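Request:
jog_arm(
  turn=[
    [0,-0.2,0.6],
    [0,0,0],
    [0,0,0],
    [0,0,0],
  ],
  dp=[
    [-0.8,0.3,0.1],
    [0,0,0],
    [0.7,0,0],
    [0,0,0],
  ],
  gripper=[1,1,1,1],
)

```text
clock: 9.88
eef_pos: [555.8, -4.2, 57.8]
eef_rot: [1.08, 1.569, 2.713]
wrist_force: [0.2, 1.3, -0.7]
finger_gap: 23.6
```

```bash
python3 - <<'E'
from h import *
goto([556,-4,58],np.radians(93.5))
s=manip.read_state();print(s["joints"].round(3),s["effort"].round(1),s["moment"].round(2))
E
```

```text
pos [555.8  -4.2  57.8] jawz 93.6 xaxis [-0.001  0.001 -1.   ] t 9.88 gap 23.6 F [ 0.2  1.3 -0.7]
dp total cm [-0.02 -0.02  0.02] n 1 per [-0.02 -0.02  0.02]
turn [ 0.1  0.  -0.1]
turn [-1.799e+02  1.000e-01  1.000e-01]
[-7.400e-02  4.780e-01  1.644e+00  1.000e-03  1.021e+00 -1.708e+00] [ -0.7 -57.2 -29.7  -0.3   0.    0.1] [ 0.29 -0.03  0.07]
```

Request:
jog_arm(
  turn=[
    [0,0,0],
    [0,0,0],
    [0,0,0],
    [0,0,0],
  ],
  dp=[
    [0,0,0],
    [0,0,0],
    [0,0,0],
    [0,0,0],
  ],
  gripper=[0.5,0.5,0.5,0.5],
)

```text
clock: 10.38
eef_pos: [555.7, -4.3, 57.2]
eef_rot: [1.264, 1.569, 2.897]
wrist_force: [0.6, -0.2, -0.7]
finger_gap: 46.8
```

Request:
jog_arm(
  turn=[
    [0,0,0],
    [0,0,0],
    [0,0,0],
    [0,0,0],
    [0,0,0],
    [0,0,0],
  ],
  dp=[
    [-1.0,0,0],
    [-2,0,0],
    [-2,0,0],
    [-2,0,0],
    [-2,0,0],
    [0,0,0],
  ],
  gripper=[0.5,0.5,0.5,0.5,0.5,0.5],
)

```text
clock: 11.12
eef_pos: [556.2, -4.5, 153.5]
eef_rot: [-1.258, 1.57, 0.375]
wrist_force: [0.8, -0.5, -1.3]
finger_gap: 47.0
```

```bash
python3 - <<'E'
from h import *
goto([428.5,130,150],np.radians(12.5))
q,_=camera("side");crop("side","s10",220,150,380,280,4.5,q)
E
```

```text
pos [556.2  -4.5 153.5] jawz 93.6 xaxis [ 0.001  0.    -1.   ] t 11.12 gap 47.0 F [ 0.8 -0.5 -1.3]
dp total cm [ 0.35 11.9  14.22] n 3.0 per [0.12 3.97 4.74]
turn [81.1  0.   0. ]
turn [-98.9  -0.    0. ]
```

View pics/s10.png

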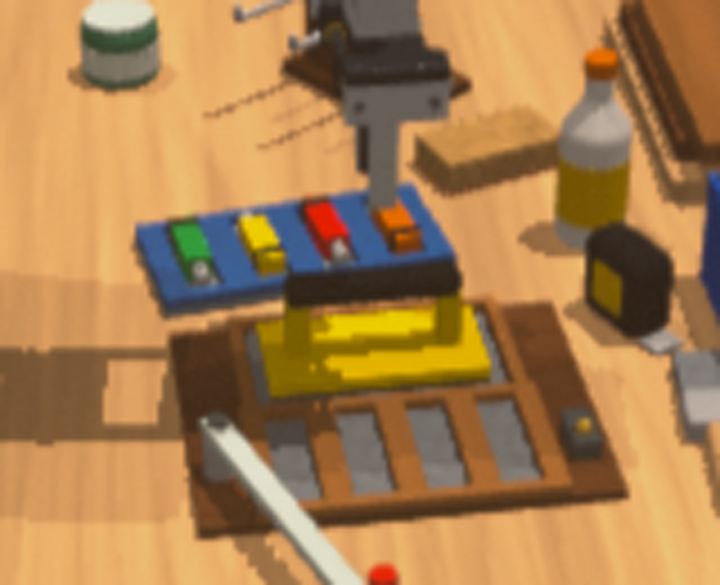

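```bash
python3 - <<'E'
from h import *
crop("top","t6",200,165,270,262,8,np.load("top.npy"))
E
cat >> h.py <<'E'
def plan(p,yaw,n):
    s=manip.read_state();R=Ro.from_euler('xyz',s["eef_rot"]).as_matrix()
    c=[Ro.from_matrix(R.T@down(yaw+k)).as_rotvec() for k in(0,np.pi)]
    for t in c:
        d=(np.array(p)-s["eef_pos"])/n/10
        out=[(Ro.from_rotvec(t*i/n).as_matrix().T@R.T@d).round(1).tolist() for i in range(n)]
        print("turn per row",np.degrees(t/n).round(1),"dp",out)
E
python3 -c "
from h import *
plan([429,130,120],np.radians(12.5),8)"
```

```text
turn per row [10.1 -0.  -0. ] dp [[0.4, 1.5, 1.8], [0.4, 1.8, 1.5], [0.4, 2.0, 1.2], [0.4, 2.2, 0.8], [0.4, 2.3, 0.4], [0.4, 2.3, -0.0], [0.4, 2.3, -0.4], [0.4, 2.2, -0.8]]
turn per row [-12.4   0.   -0. ] dp [[0.4, 1.5, 1.8], [0.4, 1.1, 2.1], [0.4, 0.6, 2.2], [0.4, 0.1, 2.3], [0.4, -0.4, 2.3], [0.4, -0.9, 2.1], [0.4, -1.3, 1.9], [0.4, -1.7, 1.6]]
```

View pics/t6.png

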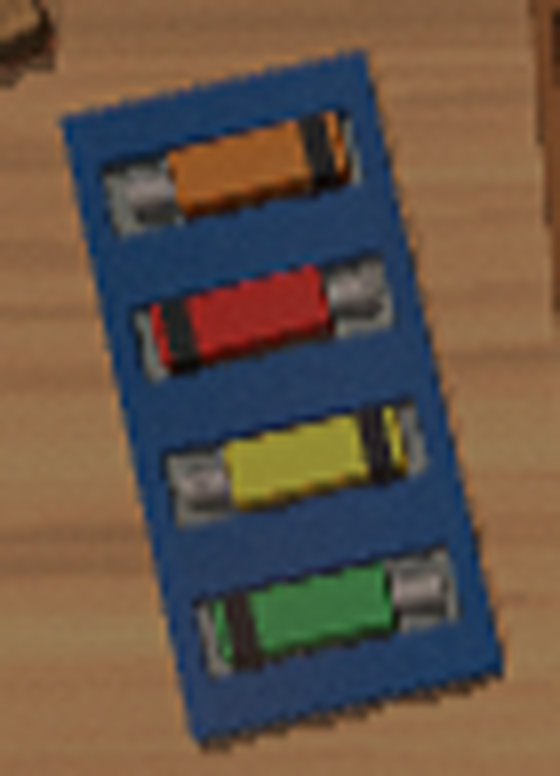

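```bash
python3 - <<'E'
from h import *
c=np.array([(261,166),(240,319),(317,455),(304,614)])/8+[200,165]-.5
for n,w in zip("oryg",onz("top",c,30)): print(n,w.round(1))
a=np.radians(3.5);u=np.array([np.cos(a),np.sin(a)]);v=np.array([-u[1],u[0]])
for k in(-75,-25,25,75): print(k,[(np.array([563.5,-116])+k*u+d*v).round(1).tolist() for d in(-9,0,9)])
E
```

```text
o [587.1 158.3  30. ]
r [531.9 166.1  30. ]
y [482.6 139.3  30. ]
g [426.6 144.3  30. ]
-75 [[489.2, -129.6], [488.6, -120.6], [488.1, -111.6]]
-25 [[539.1, -126.5], [538.5, -117.5], [538.0, -108.5]]
25 [[589.0, -123.5], [588.5, -114.5], [587.9, -105.5]]
75 [[638.9, -120.4], [638.4, -111.4], [637.8, -102.4]]
```

Request:
jog_arm(
  turn=[
    [10,0,0],
    [10,0,0],
    [10,0,0],
    [10,0,0],
    [10,0,0],
    [10,0,0],
    [10,0,0],
    [10,0,0],
  ],
  dp=[
    [0.3,1.5,1.8],
    [0.3,1.8,1.5],
    [0.3,2,1.2],
    [0.3,2.1,0.8],
    [0.3,2.2,0.4],
    [0.3,2.2,0],
    [0.3,2.2,-0.4],
    [0.3,1.8,-0.8],
  ],
  gripper=[0.57,0.57,0.57,0.57,0.57,0.57,0.57,0.57],
)

```text
clock: 12.18
eef_pos: [427.2, 129.7, 121.1]
eef_rot: [2.996, 1.56, -3.097]
wrist_force: [0.3, -0.5, 0.3]
finger_gap: 40.3
```

```bash
python3 - <<'E'
from h import *
goto([428.5,133,60],np.radians(12.5))
E
```

```text
pos [427.2 129.7 121.1] jawz 10.9 xaxis [-0.011 -0.001 -1.   ] t 12.18 gap 40.3 F [ 0.3 -0.5  0.3]
dp total cm [6.11 0.29 0.26] n 2.0 per [3.05 0.14 0.13]
turn [-1.6 -0.6 -0.1]
turn [178.4  -0.2   1. ]
```

Request:
jog_arm(
  turn=[
    [1.5,-0.6,0],
    [0,0,0],
    [0,0,0],
  ],
  dp=[
    [1,1,0],
    [2,0.1,0],
    [2,0,0],
  ],
  gripper=[0.57,0.57,0.57],
)

```text
clock: 12.55
eef_pos: [423.2, 141.7, 68.6]
eef_rot: [2.341, 1.569, 2.504]
wrist_force: [0.4, 0.6, 0.0]
finger_gap: 40.3
```

```bash
python3 - <<'E'
from h import *
goto([426.5,142,21],np.radians(12.5))
q,_=camera("side");crop("side","s11",220,150,380,280,4.5,q)
E
```

```text
pos [423.2 141.7  68.6] jawz 9.3 xaxis [-0.002  0.001 -1.   ] t 12.55 gap 40.3 F [0.4 0.6 0. ]
dp total cm [ 4.76 -0.03  0.34] n 1 per [ 4.76 -0.03  0.34]
turn [-3.2 -0.1 -0.1]
turn [ 1.768e+02 -1.000e-01  1.000e-01]
```

View pics/s11.png

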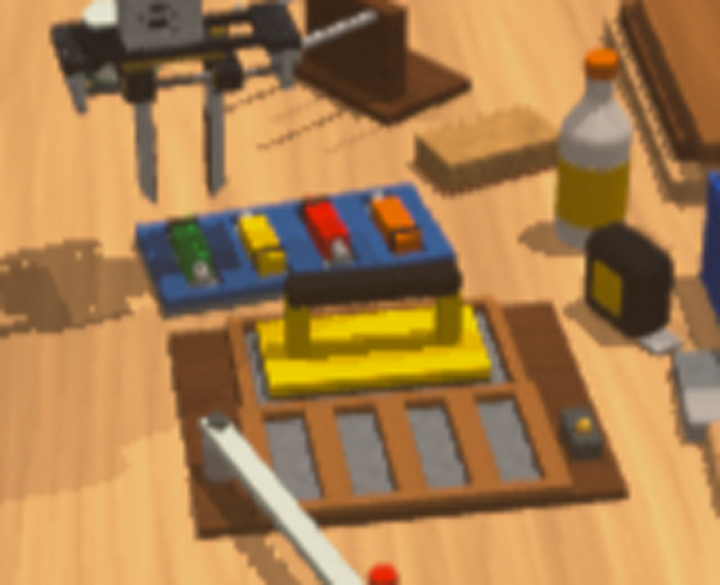

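Request:
jog_arm(
  turn=[
    [-3.2,0,0],
    [0,0,0],
    [0,0,0],
    [0,0,0],
    [0,0,0],
  ],
  dp=[
    [0,0,0.3],
    [1.6,0,0],
    [1.6,0,0],
    [0.8,0,0],
    [0,0,0],
  ],
  gripper=[0.57,0.57,0.57,0.57,0.57],
)

```text
clock: 13.22
eef_pos: [423.1, 141.3, 23.8]
eef_rot: [2.998, 1.561, -3.065]
wrist_force: [-0.2, -0.7, 0.5]
finger_gap: 40.3
```

```bash
python3 - <<'E'
from h import *
goto([426.5,142,20],np.radians(12.5))
p,_=camera("top");q,_=camera("side");crop("side","s12",235,170,315,230,9,q)
E
```

```text
pos [423.1 141.3  23.8] jawz 12.6 xaxis [-0.01  -0.001 -1.   ] t 13.22 gap 40.3 F [-0.2 -0.7  0.5]
dp total cm [ 0.37 -0.01  0.35] n 1 per [ 0.37 -0.01  0.35]
turn [ 0.1 -0.5 -0.1]
turn [-1.799e+02  1.000e-01 -9.000e-01]
```

View pics/s12.png

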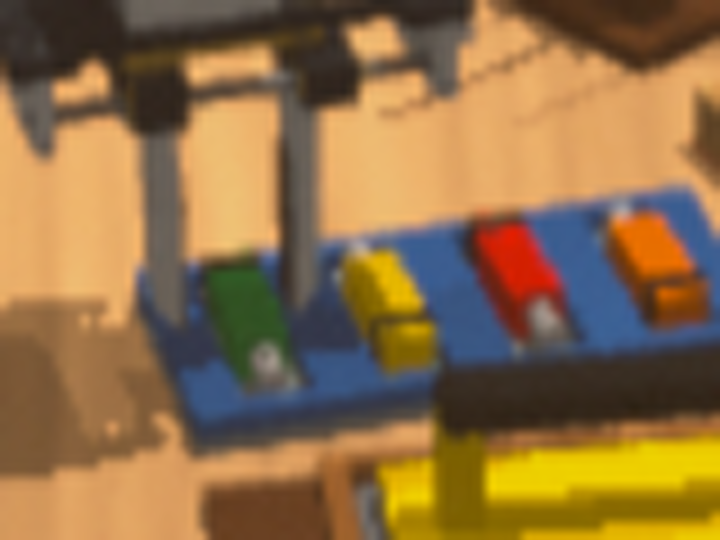

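Request:
jog_arm(
  turn=[
    [0,-0.5,0],
    [0,0,0],
  ],
  dp=[
    [0.5,0,0.4],
    [0,0,0],
  ],
  gripper=[0.57,0.57],
)

```text
clock: 13.58
eef_pos: [428.1, 142.5, 19.8]
eef_rot: [0.503, 1.568, 0.723]
wrist_force: [-0.2, 0.2, -0.5]
finger_gap: 40.3
```

Request:
jog_arm(
  turn=[
    [0,0,0],
    [0,0,0],
    [0,0,0],
    [0,0,0],
  ],
  dp=[
    [0,0,0],
    [0,0,0],
    [0,0,0],
    [0,0,0],
  ],
  gripper=[1,1,1,1],
  grip_force=40,
)

```text
clock: 14.08
eef_pos: [428.2, 142.5, 20.0]
eef_rot: [0.473, 1.568, 0.693]
wrist_force: [-0.5, -0.5, -0.1]
finger_gap: 21.8
```

Request:
jog_arm(
  turn=[
    [0,0,0],
    [0,0,0],
    [0,0,0],
    [0,0,0],
    [0,0,0],
  ],
  dp=[
    [-1,0,0],
    [-2,0,0],
    [-3,0,0],
    [-3,0,0],
    [0,0,0],
  ],
  gripper=[1,1,1,1,1],
)

```text
clock: 14.7
eef_pos: [427.9, 142.3, 114.9]
eef_rot: [0.396, 1.567, 0.616]
wrist_force: [-0.4, -0.7, -0.7]
finger_gap: 21.6
```

```bash
python3 - <<'E'
from h import *
goto([489,-113,110],np.radians(3.5))
plan([489,-113,110],np.radians(3.5),7)
q,_=camera("side");crop("side","s13",220,100,380,280,3.3,q)
E
```

```text
pos [427.9 142.3 114.9] jawz 12.6 xaxis [ 0.003  0.002 -1.   ] t 14.7 gap 21.6 F [-0.4 -0.7 -0.7]
dp total cm [  0.45 -26.25   0.39] n 6.0 per [ 0.08 -4.37  0.06]
turn [ 9.1  0.2 -0.1]
turn [-1.709e+02  1.000e-01  3.000e-01]
turn per row [ 1.3  0.  -0. ] dp [[0.1, -3.7, 0.1], [0.1, -3.7, 0.1], [0.1, -3.7, 0.2], [0.1, -3.7, 0.3], [0.1, -3.7, 0.4], [0.1, -3.7, 0.5], [0.1, -3.7, 0.6]]
turn per row [-24.4   0.    0. ] dp [[0.1, -3.7, 0.1], [0.1, -3.4, -1.5], [0.1, -2.5, -2.8], [0.1, -1.1, -3.6], [0.1, 0.4, -3.7], [0.1, 1.9, -3.2], [0.1, 3.1, -2.1]]
```

View pics/s13.png

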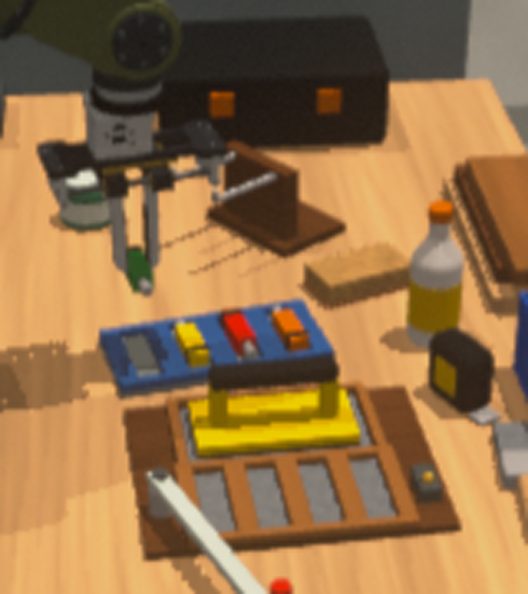

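Request:
jog_arm(
  turn=[
    [1.3,0,0],
    [1.3,0,0],
    [1.3,0,0],
    [1.3,0,0],
    [1.3,0,0],
    [1.3,0,0],
    [1.3,0,0],
    [0,0,0],
  ],
  dp=[
    [0,-3.6,0.1],
    [0,-3.6,0.1],
    [0,-3.6,0.2],
    [0,-3.6,0.3],
    [0,-3.6,0.4],
    [0,-3.6,0.5],
    [0,-3.6,0.6],
    [0,0,0],
  ],
  gripper=[1,1,1,1,1,1,1,1],
)

```text
clock: 15.75
eef_pos: [483.8, -111.1, 103.3]
eef_rot: [2.807, 1.558, 2.865]
wrist_force: [-0.4, 1.7, -0.6]
finger_gap: 21.8
```

```bash
python3 - <<'E'
from h import *
goto([488.3,-113,70],np.radians(3.5))
q,_=camera("side");crop("side","s14",220,120,380,290,3.3,q)
E
```

```text
pos [ 483.8 -111.1  103.3] jawz 3.3 xaxis [-0.013  0.004 -1.   ] t 15.75 gap 21.8 F [-0.4  1.7 -0.6]
dp total cm [ 3.32 -0.23  0.48] n 1 per [ 3.32 -0.23  0.48]
turn [-0.2 -0.7 -0.2]
turn [179.8  -0.4   1.1]
```

View pics/s14.png

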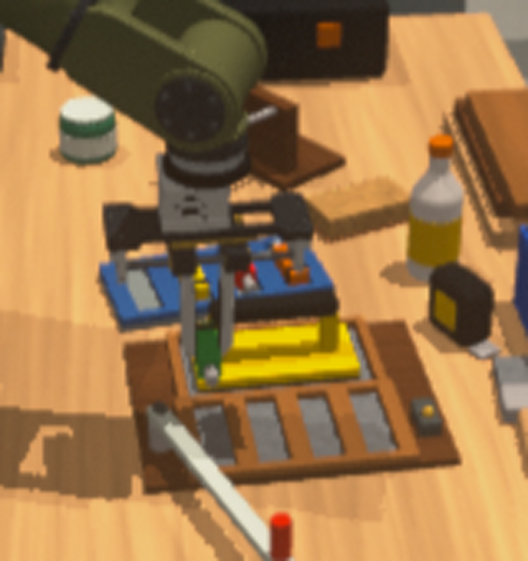

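Request:
jog_arm(
  turn=[
    [0,-0.7,-0.2],
    [0,0,0],
    [0,0,0],
    [0,0,0],
    [0,0,0],
  ],
  dp=[
    [0,-0.2,0.5],
    [0,0,0],
    [2,0,0],
    [2,0,0],
    [0,0,0],
  ],
  gripper=[1,1,1,1,1],
)

```text
clock: 16.42
eef_pos: [488.4, -108.4, 61.6]
eef_rot: [1.913, 1.569, 1.977]
wrist_force: [0.3, 0.0, -0.3]
finger_gap: 21.1
```

```bash
python3 - <<'E'
from h import *
goto([488.3,-113,21],np.radians(3.5))
q,_=camera("side");crop("side","s15",240,180,340,280,6,q)
E
```

```text
pos [ 488.4 -108.4   61.6] jawz 3.6 xaxis [-0.001  0.001 -1.   ] t 16.43 gap 21.1 F [ 0.3  0.  -0.3]
dp total cm [ 4.06 -0.47 -0.03] n 1 per [ 4.06 -0.47 -0.03]
turn [ 0.1 -0.  -0.1]
turn [-1.799e+02  1.000e-01 -0.000e+00]
```

View pics/s15.png

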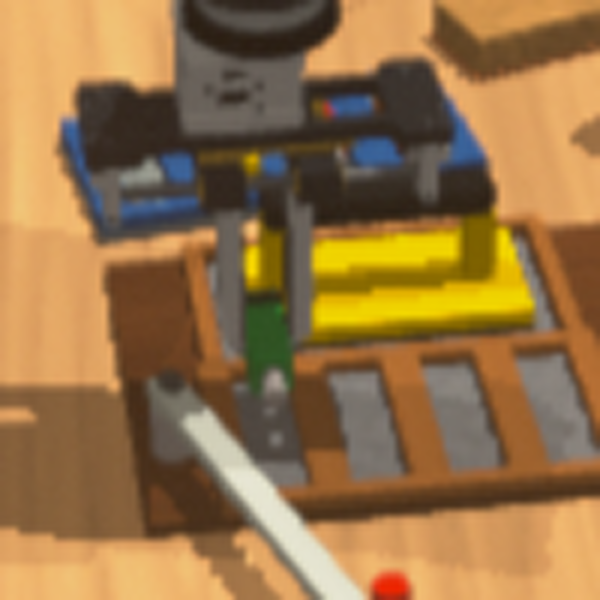

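Request:
jog_arm(
  turn=[
    [0,0,0],
    [0,0,0],
    [0,0,0],
    [0,0,0],
  ],
  dp=[
    [0.5,-0.5,0],
    [1.5,0,0],
    [1.0,0,0],
    [0,0,0],
  ],
  gripper=[1,1,1,1],
)

```text
clock: 16.98
eef_pos: [489.9, -113.8, 31.8]
eef_rot: [0.119, 1.568, 0.183]
wrist_force: [-0.2, 0.6, -0.1]
finger_gap: 21.7
```

```bash
python3 - <<'E'
from h import *
goto([488.3,-113,21],np.radians(3.5))
q,_=camera("side");crop("side","s16",240,180,340,280,6,q)
E
```

```text
pos [ 489.9 -113.8   31.8] jawz 3.7 xaxis [ 0.003  0.    -1.   ] t 16.98 gap 21.7 F [-0.2  0.6 -0.1]
dp total cm [ 1.08  0.09 -0.15] n 1 per [ 1.08  0.09 -0.15]
turn [ 0.2  0.2 -0. ]
turn [-179.8    0.     0.2]
```

View pics/s16.png

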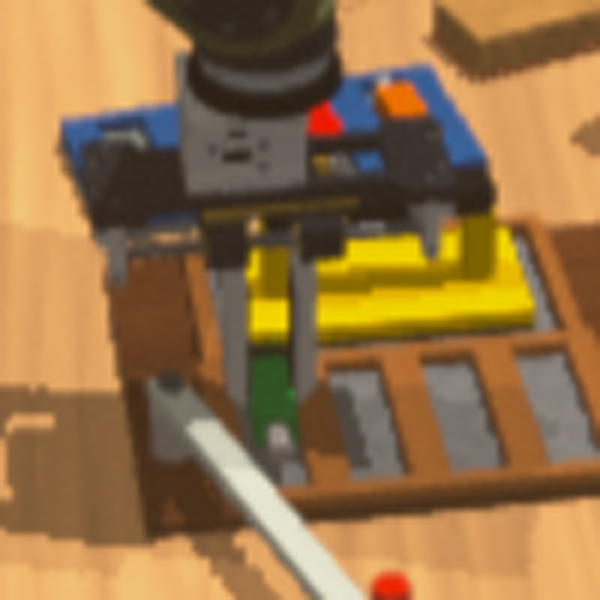

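Request:
jog_arm(
  turn=[
    [0,0.2,0],
    [0,0,0],
    [0,0,0],
  ],
  dp=[
    [0.6,0.1,-0.15],
    [0.5,0,0],
    [0,0,0],
  ],
  gripper=[1,1,1],
)

```text
clock: 17.4
eef_pos: [488.6, -112.9, 20.8]
eef_rot: [-1.176, 1.571, -1.112]
wrist_force: [0.2, -0.5, -1.2]
finger_gap: 21.3
```

Request:
jog_arm(
  turn=[
    [0,0,0],
    [0,0,0],
    [0,0,0],
    [0,0,0],
    [0,0,0],
    [0,0,0],
    [0,0,0],
    [0,0,0],
  ],
  dp=[
    [0,0,0],
    [0,0,0],
    [0,0,0],
    [-1,0,0],
    [-3,0,0],
    [-3,0,0],
    [-3,0,0],
    [0,0,0],
  ],
  gripper=[0.6,0.6,0.6,0.6,0.6,0.6,0.6,0.6],
)

```text
clock: 18.4
eef_pos: [489.1, -113.0, 127.2]
eef_rot: [-0.383, 1.568, -0.319]
wrist_force: [0.1, 0.3, 0.0]
finger_gap: 37.4
```

```bash
python3 - <<'E'
from h import *
plan([482,142,115],np.radians(12.5),7)
goto([482,142,115],np.radians(12.5))
q,_=camera("side");crop("side","s17",240,180,340,280,6,q)
E
```

```text
turn per row [-1.3  0.   0. ] dp [[0.2, 3.6, 0.1], [0.2, 3.6, 0.2], [0.2, 3.6, 0.3], [0.2, 3.6, 0.4], [0.2, 3.6, 0.5], [0.2, 3.6, 0.5], [0.2, 3.6, 0.6]]
turn per row [24.5  0.  -0. ] dp [[0.2, 3.6, 0.1], [0.2, 3.4, -1.4], [0.2, 2.5, -2.7], [0.2, 1.2, -3.5], [0.2, -0.4, -3.6], [0.2, -1.8, -3.2], [0.2, -3.0, -2.1]]
pos [ 489.1 -113.   127.2] jawz 3.7 xaxis [ 0.003 -0.001 -1.   ] t 18.4 gap 37.4 F [0.1 0.3 0. ]
dp total cm [ 1.19 25.5   0.91] n 6.0 per [0.2  4.25 0.15]
turn [-8.8  0.1  0.1]
turn [ 1.712e+02  1.000e-01 -2.000e-01]
```

View pics/s17.png

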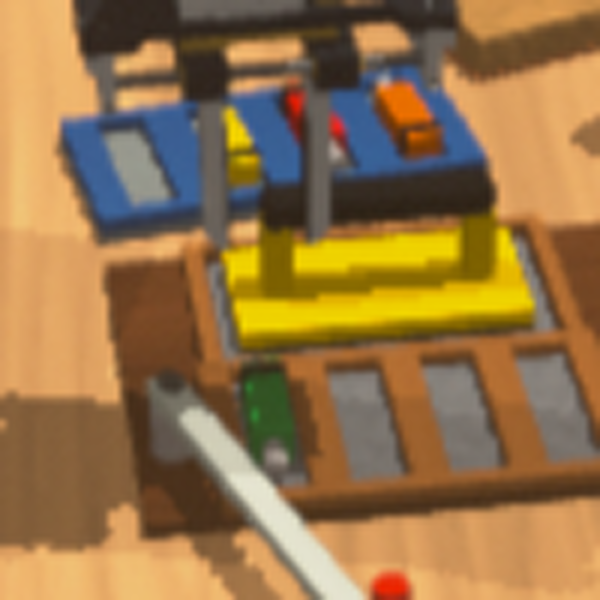

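Request:
jog_arm(
  turn=[
    [-1.3,0,0],
    [-1.3,0,0],
    [-1.3,0,0],
    [-1.3,0,0],
    [-1.3,0,0],
    [-1.3,0,0],
    [-1.3,0,0],
    [0,0,0],
  ],
  dp=[
    [0,3.5,0.1],
    [0,3.5,0.2],
    [0,3.5,0.3],
    [0,3.5,0.4],
    [0,3.5,0.4],
    [0,3.5,0.5],
    [0,3.5,0.5],
    [0,0,0],
  ],
  gripper=[0.57,0.57,0.57,0.57,0.57,0.57,0.57,0.57],
)

```text
clock: 19.45
eef_pos: [474.8, 140.4, 117.1]
eef_rot: [2.978, 1.558, -3.079]
wrist_force: [0.5, -0.7, -0.5]
finger_gap: 40.2
```

```bash
python3 - <<'E'
from h import *
goto([481.8,141,50],np.radians(12.5))
E
```

```text
pos [474.8 140.4 117.1] jawz 13.0 xaxis [-0.013 -0.001 -1.   ] t 19.45 gap 40.2 F [ 0.5 -0.7 -0.5]
dp total cm [ 6.7  -0.11  0.78] n 2.0 per [ 3.35 -0.06  0.39]
turn [ 0.5 -0.7 -0.1]
turn [-179.5    0.2   -1.1]
```

Request:
jog_arm(
  turn=[
    [0.4,-0.7,0],
    [0,0,0],
    [0,0,0],
    [0,0,0],
    [0,0,0],
  ],
  dp=[
    [0,-0.1,0.7],
    [2,0,0],
    [2,0,0],
    [1.8,0,0],
    [0,0,0],
  ],
  gripper=[0.57,0.57,0.57,0.57,0.57],
)

```text
clock: 20.08
eef_pos: [483.2, 136.8, 55.6]
eef_rot: [1.646, 1.569, 1.859]
wrist_force: [0.1, -0.2, 0.2]
finger_gap: 40.7
```

```bash
python3 - <<'E'
from h import *
goto([481.8,141,20.5],np.radians(12.5))
p,_=camera("top");crop("top","t18",200,165,270,262,6,p)
q,_=camera("side");crop("side","s18",235,170,335,240,7,q)
E
```

```text
pos [483.2 136.8  55.6] jawz 12.2 xaxis [-0.     0.001 -1.   ] t 20.07 gap 40.7 F [ 0.1 -0.2  0.2]
dp total cm [ 3.51  0.43 -0.05] n 1 per [ 3.51  0.43 -0.05]
turn [-0.3 -0.  -0.1]
turn [ 1.797e+02 -1.000e-01  0.000e+00]
```

View pics/s18.png

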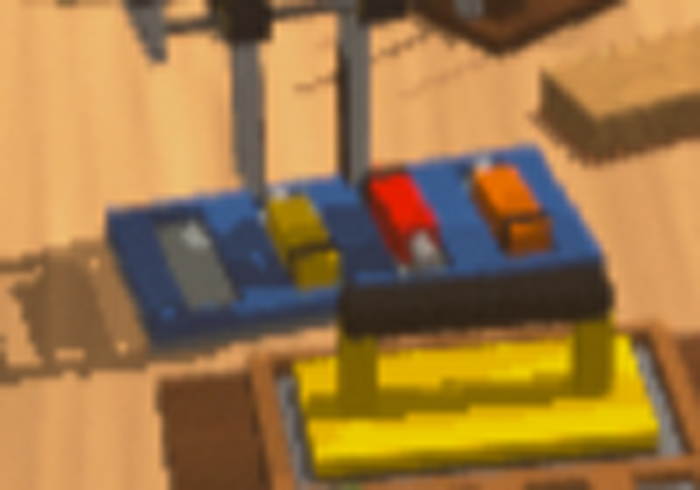

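Request:
jog_arm(
  turn=[
    [0,0,0],
    [0,0,0],
    [0,0,0],
    [0,0,0],
  ],
  dp=[
    [1.2,0.4,0],
    [1.2,0,0],
    [0.7,0,0],
    [0,0,0],
  ],
  gripper=[0.57,0.57,0.57,0.57],
)

```text
clock: 20.68
eef_pos: [483.8, 141.4, 24.9]
eef_rot: [0.353, 1.566, 0.565]
wrist_force: [-0.4, 0.2, -0.2]
finger_gap: 40.1
```

```bash
python3 - <<'E'
from h import *
goto([481.8,141,20.5],np.radians(12.5))
E
```

```text
pos [483.8 141.4  24.9] jawz 12.2 xaxis [ 0.004  0.002 -1.   ] t 20.68 gap 40.1 F [-0.4  0.2 -0.2]
dp total cm [ 0.44  0.   -0.2 ] n 1 per [ 0.44  0.   -0.2 ]
turn [-0.3  0.2 -0.1]
turn [ 1.797e+02 -1.000e-01 -4.000e-01]
```

Request:
jog_arm(
  turn=[
    [0,0.2,0],
    [0,0,0],
    [0,0,0],
    [0,0,0],
    [0,0,0],
    [0,0,0],
  ],
  dp=[
    [0.5,0,-0.2],
    [0,0,0],
    [0,0,0],
    [0,0,0],
    [0,0,0],
    [0,0,0],
  ],
  gripper=[0.57,0.57,1,1,1,1],
)

```text
clock: 21.42
eef_pos: [482.1, 141.0, 20.2]
eef_rot: [0.779, 1.569, 0.991]
wrist_force: [-0.3, -0.1, -0.2]
finger_gap: 21.6
```

Request:
jog_arm(
  turn=[
    [0,0,0],
    [0,0,0],
    [0,0,0],
    [0,0,0],
    [0,0,0],
  ],
  dp=[
    [-1,0,0],
    [-3,0,0],
    [-3,0,0],
    [-3,0,0],
    [0,0,0],
  ],
  gripper=[1,1,1,1,1],
)

```text
clock: 22.05
eef_pos: [481.9, 140.8, 125.5]
eef_rot: [0.585, 1.568, 0.797]
wrist_force: [0.1, 0.3, -1.8]
finger_gap: 21.6
```

```bash
python3 - <<'E'
from h import *
plan([539,-125,118],np.radians(3.5),7)
q,_=camera("side");crop("side","s19",235,100,335,240,4,q)
E
```

```text
turn per row [ 1.2  0.  -0. ] dp [[0.1, -3.9, -0.0], [0.1, -3.9, 0.1], [0.1, -3.9, 0.2], [0.1, -3.9, 0.2], [0.1, -3.9, 0.3], [0.1, -3.9, 0.4], [0.1, -3.9, 0.5]]
turn per row [-24.5   0.    0. ] dp [[0.1, -3.9, -0.0], [0.1, -3.5, -1.6], [0.1, -2.5, -2.9], [0.1, -1.1, -3.7], [0.1, 0.5, -3.8], [0.1, 2.1, -3.3], [0.1, 3.3, -2.1]]
```

View pics/s19.png

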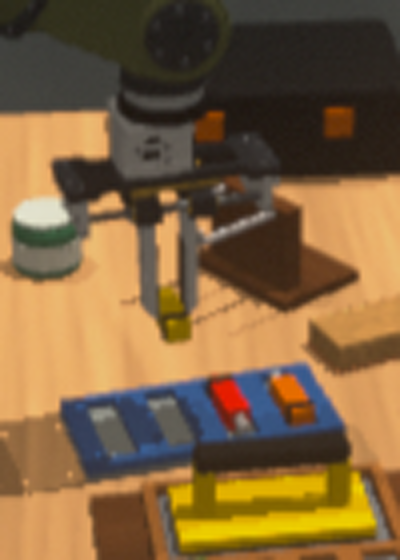

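Request:
jog_arm(
  turn=[
    [1.2,0,0],
    [1.2,0,0],
    [1.2,0,0],
    [1.2,0,0],
    [1.2,0,0],
    [1.2,0,0],
    [1.2,0,0],
    [0,0,0],
  ],
  dp=[
    [0,-3.8,0.1],
    [0,-3.8,0.1],
    [0,-3.8,0.2],
    [0,-3.8,0.3],
    [0,-3.8,0.4],
    [0,-3.8,0.5],
    [0,-3.8,0.5],
    [0,0,0],
  ],
  gripper=[1,1,1,1,1,1,1,1],
)

```text
clock: 23.1
eef_pos: [538.1, -126.9, 112.5]
eef_rot: [2.847, 1.555, 2.909]
wrist_force: [-0.1, 0.9, -0.8]
finger_gap: 21.5
```

```bash
python3 - <<'E'
from h import *
goto([539,-125,50],np.radians(3.5))
E
```

```text
pos [ 538.1 -126.9  112.5] jawz 3.6 xaxis [-0.015  0.004 -1.   ] t 23.1 gap 21.5 F [-0.1  0.9 -0.8]
dp total cm [6.25 0.15 0.19] n 2.0 per [3.12 0.08 0.1 ]
turn [ 0.1 -0.9 -0.3]
turn [-179.9    0.4   -1.4]
```

Request:
jog_arm(
  turn=[
    [0,-0.9,-0.3],
    [0,0,0],
    [0,0,0],
    [0,0,0],
    [0,0,0],
    [0,0,0],
  ],
  dp=[
    [0,0,0.1],
    [0,0,0],
    [2,0,0],
    [2,0,0],
    [1.5,0,0],
    [0,0,0],
  ],
  gripper=[1,1,1,1,1,1],
)

```text
clock: 23.85
eef_pos: [538.2, -122.1, 54.8]
eef_rot: [0.324, 1.571, 0.392]
wrist_force: [0.4, 1.2, -0.8]
finger_gap: 21.8
```

```bash
python3 - <<'E'
from h import *
goto([539,-125,21],np.radians(3.5))
q,_=camera("side");crop("side","s20",240,180,340,280,6,q)
E
```

```text
pos [ 538.2 -122.1   54.8] jawz 3.9 xaxis [ 0.  0. -1.] t 23.85 gap 21.8 F [ 0.4  1.2 -0.8]
dp total cm [ 3.38 -0.3   0.05] n 1 per [ 3.38 -0.3   0.05]
turn [ 0.4  0.  -0. ]
turn [-179.6    0.     0. ]
```

View pics/s20.png

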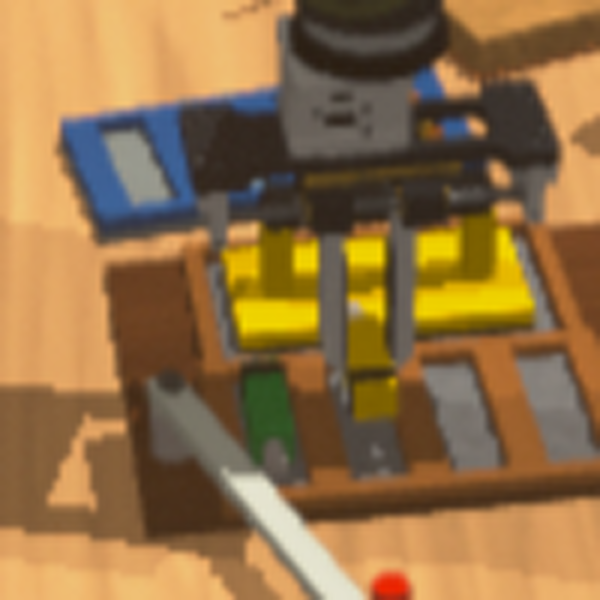

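Request:
jog_arm(
  turn=[
    [0.3,0,0],
    [0,0,0],
    [0,0,0],
    [0,0,0],
  ],
  dp=[
    [1.2,-0.3,0.1],
    [1.2,0,0],
    [0.5,0,0],
    [0,0,0],
  ],
  gripper=[1,1,1,1],
)

```text
clock: 24.4
eef_pos: [540.6, -125.5, 25.6]
eef_rot: [-0.318, 1.568, -0.256]
wrist_force: [0.2, -0.6, -1.1]
finger_gap: 21.2
```

```bash
python3 - <<'E'
from h import *
goto([539,-125,20.5],np.radians(3.5))
q,_=camera("side");crop("side","s21",240,180,340,280,6,q)
E
```

```text
pos [ 540.6 -125.5   25.6] jawz 3.6 xaxis [ 0.003 -0.001 -1.   ] t 24.4 gap 21.2 F [ 0.2 -0.6 -1.1]
dp total cm [ 0.5   0.06 -0.16] n 1 per [ 0.5   0.06 -0.16]
turn [0.1 0.2 0.1]
turn [-1.799e+02 -1.000e-01  3.000e-01]
```

View pics/s21.png

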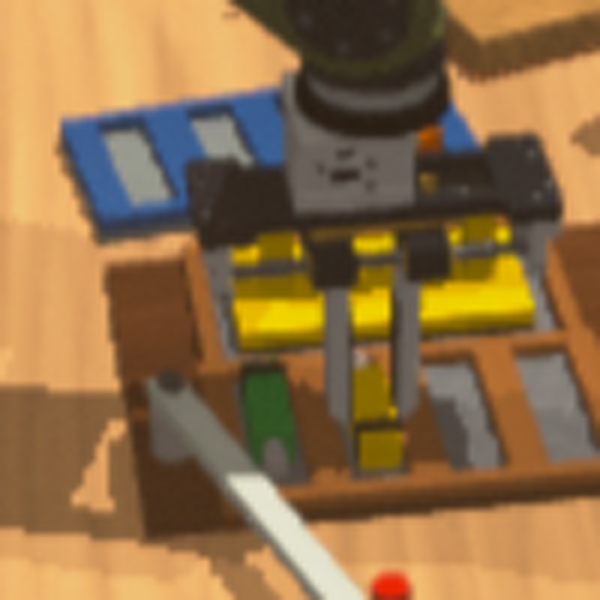

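Request:
jog_arm(
  turn=[
    [0,0.2,0],
    [0,0,0],
    [0,0,0],
  ],
  dp=[
    [0.5,0.2,-0.15],
    [0.1,0,0],
    [0,0,0],
  ],
  gripper=[1,1,1],
)

```text
clock: 24.82
eef_pos: [539.2, -123.5, 20.2]
eef_rot: [-1.391, 1.569, -1.328]
wrist_force: [-0.4, -0.3, -0.1]
finger_gap: 21.5
```

Request:
jog_arm(
  turn=[
    [0,0,0],
    [0,0,0],
    [0,0,0],
    [0,0,0],
    [0,0,0],
    [0,0,0],
    [0,0,0],
    [0,0,0],
  ],
  dp=[
    [0,0,0],
    [0,0,0],
    [0,0,0],
    [-1,0,0],
    [-3,0,0],
    [-3,0,0],
    [-3,0,0],
    [0,0,0],
  ],
  gripper=[0.6,0.6,0.6,0.6,0.6,0.6,0.6,0.6],
)

```text
clock: 25.82
eef_pos: [539.6, -123.5, 126.1]
eef_rot: [-0.717, 1.568, -0.655]
wrist_force: [-0.7, 1.0, 0.1]
finger_gap: 37.7
```

```bash
python3 - <<'E'
from h import *
plan([532.3,165,115],np.radians(12.5),7)
q,_=camera("side");crop("side","s22",220,150,340,270,5,q)
E
```

```text
turn per row [-1.3  0.   0. ] dp [[0.1, 4.1, 0.2], [0.2, 4.1, 0.2], [0.2, 4.1, 0.3], [0.2, 4.1, 0.4], [0.2, 4.1, 0.5], [0.2, 4.1, 0.6], [0.2, 4.1, 0.7]]
turn per row [24.4  0.  -0. ] dp [[0.1, 4.1, 0.2], [0.1, 3.8, -1.6], [0.1, 2.8, -3.0], [0.1, 1.3, -3.9], [0.2, -0.4, -4.1], [0.2, -2.1, -3.6], [0.2, -3.4, -2.4]]
```

View pics/s22.png

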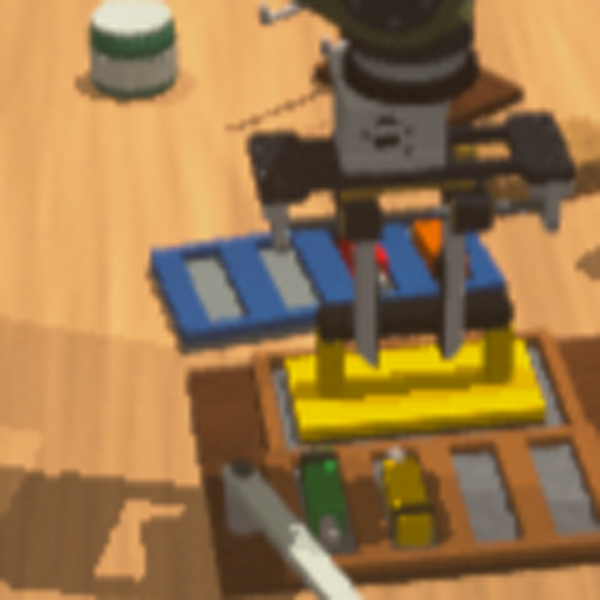

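Request:
jog_arm(
  turn=[
    [-1.3,0,0],
    [-1.3,0,0],
    [-1.3,0,0],
    [-1.3,0,0],
    [-1.3,0,0],
    [-1.3,0,0],
    [-1.3,0,0],
    [0,0,0],
  ],
  dp=[
    [0,4,0.2],
    [0,4,0.3],
    [0,4,0.3],
    [0,4,0.4],
    [0,4,0.5],
    [0,4,0.6],
    [0,4,0.7],
    [0,0,0],
  ],
  gripper=[0.57,0.57,0.57,0.57,0.57,0.57,0.57,0.57],
)

```text
clock: 26.88
eef_pos: [527.0, 166.3, 114.7]
eef_rot: [3.075, 1.557, -2.984]
wrist_force: [-0.1, -0.1, 0.3]
finger_gap: 40.1
```

```bash
python3 - <<'E'
from h import *
goto([532.5,164,50],np.radians(12.5))
E
```

```text
pos [527.  166.3 114.7] jawz 12.9 xaxis [-0.013 -0.002 -1.   ] t 26.88 gap 40.1 F [-0.1 -0.1  0.3]
dp total cm [ 6.46 -0.35  0.58] n 2.0 per [ 3.23 -0.18  0.29]
turn [ 0.4 -0.8 -0. ]
turn [-1.796e+02  1.000e-01 -1.200e+00]
```

Request:
jog_arm(
  turn=[
    [0.4,-0.8,0],
    [0,0,0],
    [0,0,0],
    [0,0,0],
    [0,0,0],
    [0,0,0],
  ],
  dp=[
    [0,0.1,0.5],
    [0,0,0],
    [2,0,0],
    [2,0,0],
    [1.6,0,0],
    [0,0,0],
  ],
  gripper=[0.57,0.57,0.57,0.57,0.57,0.57],
)

```text
clock: 27.62
eef_pos: [532.2, 163.7, 55.7]
eef_rot: [2.326, 1.57, 2.537]
wrist_force: [-0.3, -1.0, 0.3]
finger_gap: 40.4
```

```bash
python3 - <<'E'
from h import *
goto([532.5,164,20.5],np.radians(12.5))
q,_=camera("side");crop("side","s23",235,170,335,240,7,q)
E
```

```text
pos [532.2 163.7  55.7] jawz 12.1 xaxis [-0.  0. -1.] t 27.62 gap 40.4 F [-0.3 -1.   0.3]
dp total cm [3.52 0.02 0.03] n 1 per [3.52 0.02 0.03]
turn [-0.4 -0.  -0. ]
turn [179.6  -0.    0. ]
```

View pics/s23.png

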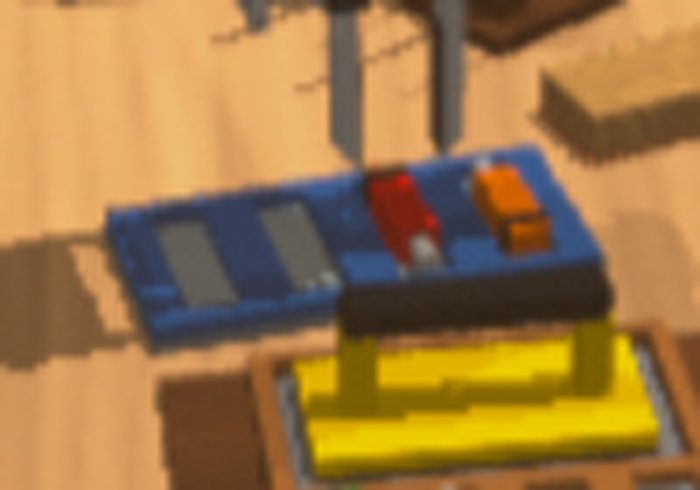

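Request:
jog_arm(
  turn=[
    [-0.3,0,0],
    [0,0,0],
    [0,0,0],
    [0,0,0],
  ],
  dp=[
    [1.2,0.1,0],
    [1.2,0,0],
    [0.7,0,0],
    [0,0,0],
  ],
  gripper=[0.57,0.57,0.57,0.57],
)

```text
clock: 28.18
eef_pos: [533.0, 165.0, 24.4]
eef_rot: [0.128, 1.568, 0.345]
wrist_force: [-0.6, 0.1, 0.1]
finger_gap: 40.6
```

```bash
python3 - <<'E'
from h import *
goto([532.5,164,20],np.radians(12.5))
E
```

```text
pos [533.  165.   24.4] jawz 12.4 xaxis [ 0.002  0.001 -1.   ] t 28.18 gap 40.6 F [-0.6  0.1  0.1]
dp total cm [ 0.44 -0.09 -0.07] n 1 per [ 0.44 -0.09 -0.07]
turn [-0.1  0.1 -0. ]
turn [179.9  -0.   -0.2]
```

Request:
jog_arm(
  turn=[
    [0,0.1,0],
    [0,0,0],
    [0,0,0],
    [0,0,0],
    [0,0,0],
    [0,0,0],
  ],
  dp=[
    [0.5,-0.1,0],
    [0,0,0],
    [0,0,0],
    [0,0,0],
    [0,0,0],
    [0,0,0],
  ],
  gripper=[0.57,0.57,1,1,1,1],
)

```text
clock: 28.92
eef_pos: [533.7, 164.1, 19.9]
eef_rot: [0.184, 1.569, 0.401]
wrist_force: [0.7, 0.7, -0.9]
finger_gap: 21.5
```

Request:
jog_arm(
  turn=[
    [0,0,0],
    [0,0,0],
    [0,0,0],
    [0,0,0],
    [0,0,0],
  ],
  dp=[
    [-1,0,0],
    [-3,0,0],
    [-3,0,0],
    [-3,0,0],
    [0,0,0],
  ],
  gripper=[1,1,1,1,1],
)

```text
clock: 29.55
eef_pos: [533.6, 164.1, 125.4]
eef_rot: [0.135, 1.568, 0.352]
wrist_force: [0.1, -0.2, -0.1]
finger_gap: 21.6
```

```bash
python3 - <<'E'
from h import *
plan([588,-107,118],np.radians(3.5),7)
q,_=camera("side");crop("side","s24",220,100,340,270,3.5,q)
E
```

```text
turn per row [ 1.3  0.  -0. ] dp [[0.1, -3.9, -0.1], [0.1, -4.0, 0.0], [0.1, -3.9, 0.1], [0.1, -3.9, 0.2], [0.1, -3.9, 0.3], [0.1, -3.9, 0.4], [0.1, -3.9, 0.5]]
turn per row [-24.4   0.    0. ] dp [[0.1, -3.9, -0.1], [0.1, -3.6, -1.7], [0.1, -2.5, -3.0], [0.1, -1.1, -3.8], [0.1, 0.6, -3.9], [0.1, 2.2, -3.3], [0.1, 3.3, -2.1]]
```

View pics/s24.png

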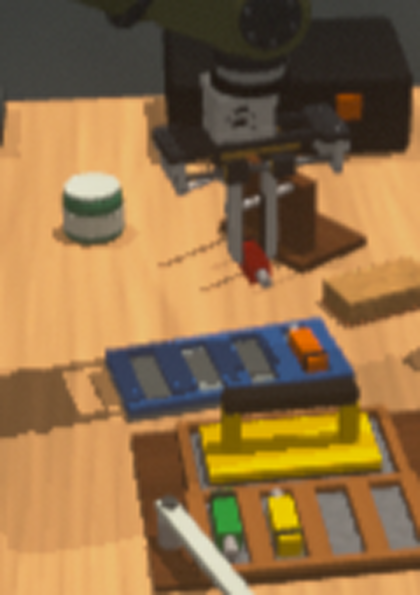

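Request:
jog_arm(
  turn=[
    [1.3,0,0],
    [1.3,0,0],
    [1.3,0,0],
    [1.3,0,0],
    [1.3,0,0],
    [1.3,0,0],
    [1.3,0,0],
    [0,0,0],
  ],
  dp=[
    [0,-3.8,0],
    [0,-3.8,0.1],
    [0,-3.8,0.2],
    [0,-3.8,0.3],
    [0,-3.8,0.4],
    [0,-3.8,0.4],
    [0,-3.7,0.5],
    [0,0,0],
  ],
  gripper=[1,1,1,1,1,1,1,1],
)

```text
clock: 30.6
eef_pos: [587.6, -103.2, 113.1]
eef_rot: [2.96, 1.557, 3.014]
wrist_force: [0.1, -0.3, -0.2]
finger_gap: 21.4
```

```bash
python3 - <<'E'
from h import *
goto([588,-107.5,50],np.radians(3.5))
E
```

```text
pos [ 587.6 -103.2  113.1] jawz 3.1 xaxis [-0.014  0.002 -1.   ] t 30.6 gap 21.4 F [ 0.1 -0.3 -0.2]
dp total cm [ 6.31 -0.45  0.11] n 2.0 per [ 3.16 -0.22  0.05]
turn [-0.4 -0.8 -0.2]
turn [179.6  -0.2   1.3]
```

Request:
jog_arm(
  turn=[
    [-0.4,-0.8,-0.2],
    [0,0,0],
    [0,0,0],
    [0,0,0],
    [0,0,0],
    [0,0,0],
  ],
  dp=[
    [0,-0.6,0.1],
    [0,0,0],
    [2,0,0],
    [2,0,0],
    [1.5,0,0],
    [0,0,0],
  ],
  gripper=[1,1,1,1,1,1],
)

```text
clock: 31.35
eef_pos: [588.2, -105.1, 55.5]
eef_rot: [-2.857, 1.57, -2.79]
wrist_force: [0.1, 0.8, -0.9]
finger_gap: 21.2
```

```bash
python3 - <<'E'
from h import *
goto([588,-107.5,21],np.radians(3.5))
q,_=camera("side");crop("side","s25",240,180,340,280,6,q)
E
```

```text
pos [ 588.2 -105.1   55.5] jawz 3.8 xaxis [-0.001 -0.    -1.   ] t 31.35 gap 21.2 F [ 0.1  0.8 -0.9]
dp total cm [ 3.45 -0.24 -0.03] n 1 per [ 3.45 -0.24 -0.03]
turn [ 0.3 -0.   0. ]
turn [-179.7   -0.    -0. ]
```

View pics/s25.png

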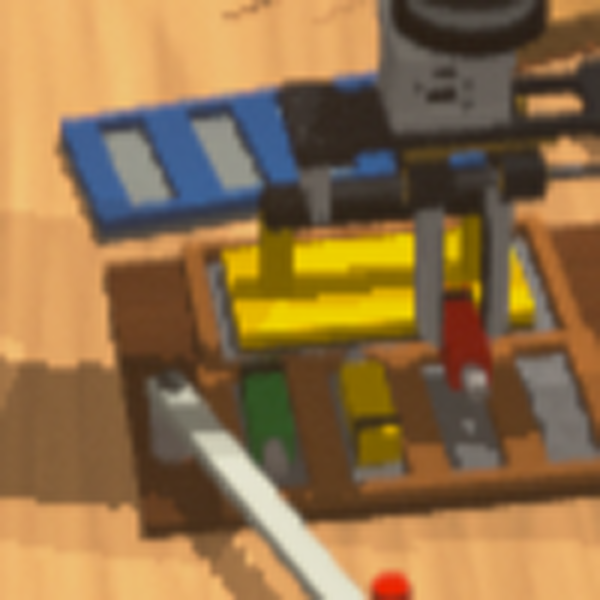

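Request:
jog_arm(
  turn=[
    [0.3,0,0],
    [0,0,0],
    [0,0,0],
    [0,0,0],
  ],
  dp=[
    [1.2,-0.2,0],
    [1.2,0,0],
    [0.5,0,0],
    [0,0,0],
  ],
  gripper=[1,1,1,1],
)

```text
clock: 31.9
eef_pos: [589.3, -107.4, 26.4]
eef_rot: [-0.434, 1.568, -0.373]
wrist_force: [-1.0, -0.1, 0.5]
finger_gap: 21.8
```

```bash
python3 - <<'E'
from h import *
goto([588,-107.5,20.5],np.radians(3.5))
q,_=camera("side");crop("side","s26",240,180,340,280,6,q)
E
```

```text
pos [ 589.3 -107.4   26.4] jawz 3.5 xaxis [ 0.002 -0.001 -1.   ] t 31.9 gap 21.8 F [-1.  -0.1  0.5]
dp total cm [ 0.59  0.   -0.13] n 1 per [ 0.59  0.   -0.13]
turn [0.  0.1 0.1]
turn [-1.8e+02 -1.0e-01  2.0e-01]
```

View pics/s26.png

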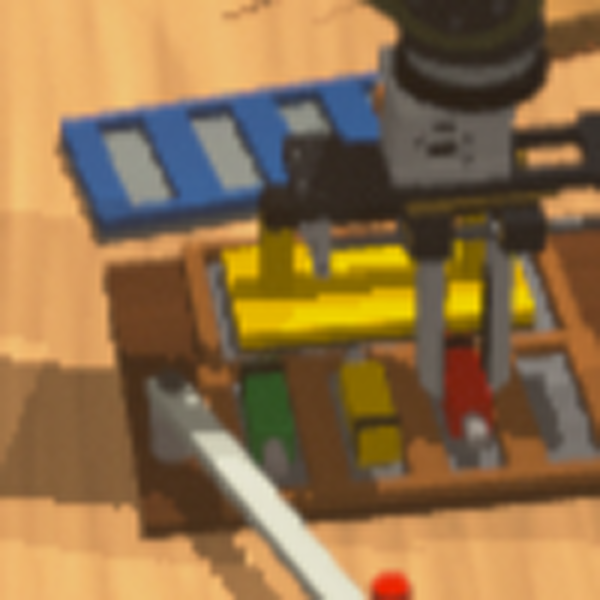

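Request:
jog_arm(
  turn=[
    [0,0.2,0],
    [0,0,0],
    [0,0,0],
  ],
  dp=[
    [0.5,0,-0.15],
    [0.2,0,0],
    [0,0,0],
  ],
  gripper=[1,1,1],
)

```text
clock: 32.33
eef_pos: [588.2, -107.7, 19.8]
eef_rot: [-1.652, 1.569, -1.591]
wrist_force: [-0.2, -0.3, -0.3]
finger_gap: 21.7
```

Request:
jog_arm(
  turn=[
    [0,0,0],
    [0,0,0],
    [0,0,0],
    [0,0,0],
    [0,0,0],
    [0,0,0],
    [0,0,0],
    [0,0,0],
  ],
  dp=[
    [0,0,0],
    [0,0,0],
    [0,0,0],
    [-1,0,0],
    [-3,0,0],
    [-3,0,0],
    [-3,0,0],
    [0,0,0],
  ],
  gripper=[0.6,0.6,0.6,0.6,0.6,0.6,0.6,0.6],
)

```text
clock: 33.33
eef_pos: [588.6, -107.6, 126.0]
eef_rot: [-0.77, 1.568, -0.709]
wrist_force: [0.5, -0.2, -0.7]
finger_gap: 37.7
```

```bash
python3 - <<'E'
from h import *
plan([586.5,161,115],np.radians(12.5),7)
q,_=camera("side");crop("side","s27",220,150,340,270,5,q)
E
```

```text
turn per row [-1.3  0.   0. ] dp [[0.1, 3.8, 0.2], [0.2, 3.8, 0.3], [0.2, 3.8, 0.4], [0.2, 3.8, 0.5], [0.2, 3.8, 0.5], [0.2, 3.8, 0.6], [0.2, 3.8, 0.7]]
turn per row [24.4  0.  -0. ] dp [[0.1, 3.8, 0.2], [0.1, 3.6, -1.4], [0.1, 2.7, -2.8], [0.1, 1.3, -3.6], [0.1, -0.3, -3.8], [0.2, -1.9, -3.4], [0.2, -3.1, -2.3]]
```

View pics/s27.png

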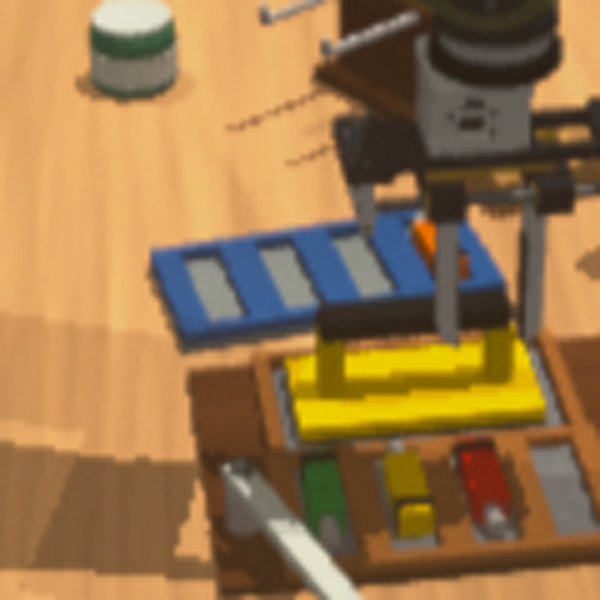

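Request:
jog_arm(
  turn=[
    [-1.3,0,0],
    [-1.3,0,0],
    [-1.3,0,0],
    [-1.3,0,0],
    [-1.3,0,0],
    [-1.3,0,0],
    [-1.3,0,0],
    [0,0,0],
  ],
  dp=[
    [0,3.7,0.2],
    [0,3.7,0.4],
    [0,3.7,0.4],
    [0,3.7,0.5],
    [0,3.7,0.5],
    [0,3.7,0.6],
    [0,3.7,0.7],
    [0,0,0],
  ],
  gripper=[0.57,0.57,0.57,0.57,0.57,0.57,0.57,0.57],
)

```text
clock: 34.38
eef_pos: [582.1, 161.2, 113.6]
eef_rot: [3.068, 1.556, -2.991]
wrist_force: [0.6, -0.9, 1.4]
finger_gap: 40.4
```

```bash
python3 - <<'E'
from h import *
goto([587,160,50],np.radians(12.5))
E
```

```text
pos [582.1 161.2 113.6] jawz 12.8 xaxis [-0.015 -0.002 -1.   ] t 34.38 gap 40.4 F [ 0.6 -0.9  1.4]
dp total cm [ 6.35 -0.23  0.55] n 2.0 per [ 3.18 -0.12  0.27]
turn [ 0.3 -0.9 -0.1]
turn [-1.797e+02  1.000e-01 -1.300e+00]
```

Request:
jog_arm(
  turn=[
    [0.3,-0.9,0],
    [0,0,0],
    [0,0,0],
    [0,0,0],
    [0,0,0],
    [0,0,0],
  ],
  dp=[
    [0,0.1,0.5],
    [0,0,0],
    [2,0,0],
    [2,0,0],
    [1.6,0,0],
    [0,0,0],
  ],
  gripper=[0.57,0.57,0.57,0.57,0.57,0.57],
)

```text
clock: 35.12
eef_pos: [587.3, 158.7, 54.5]
eef_rot: [1.256, 1.57, 1.469]
wrist_force: [-0.1, -0.3, 0.7]
finger_gap: 40.6
```

```bash
python3 - <<'E'
from h import *
goto([587,160,20.5],np.radians(12.5))
q,_=camera("side");crop("side","s28",235,170,335,240,7,q)
E
```

```text
pos [587.3 158.7  54.5] jawz 12.2 xaxis [ 0.     0.001 -1.   ] t 35.12 gap 40.6 F [-0.1 -0.3  0.7]
dp total cm [3.4  0.13 0.  ] n 1 per [3.4  0.13 0.  ]
turn [-0.3  0.  -0. ]
turn [ 1.797e+02 -1.000e-01 -0.000e+00]
```

View pics/s28.png

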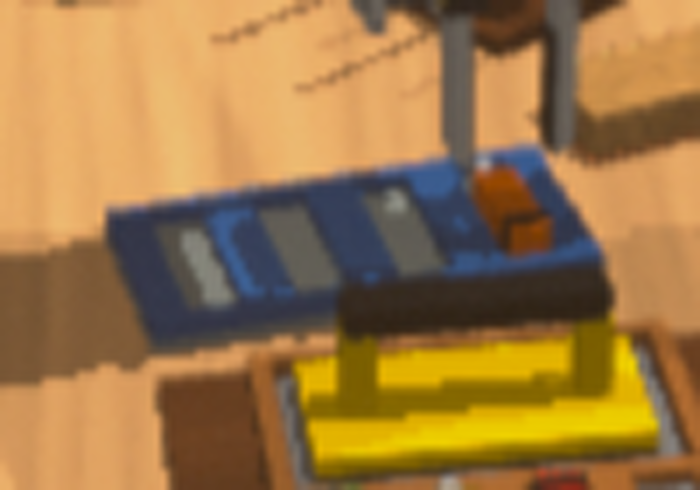

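Request:
jog_arm(
  turn=[
    [-0.3,0,0],
    [0,0,0],
    [0,0,0],
    [0,0,0],
  ],
  dp=[
    [1.2,0.1,0],
    [1.2,0,0],
    [0.6,0,0],
    [0,0,0],
  ],
  gripper=[0.57,0.57,0.57,0.57],
)

```text
clock: 35.67
eef_pos: [588.1, 159.9, 24.5]
eef_rot: [0.17, 1.568, 0.388]
wrist_force: [-0.5, -0.4, 0.1]
finger_gap: 40.6
```

```bash
python3 - <<'E'
from h import *
goto([587,160,20],np.radians(12.5))
E
```

```text
pos [588.1 159.9  24.5] jawz 12.5 xaxis [ 0.003  0.001 -1.   ] t 35.67 gap 40.6 F [-0.5 -0.4  0.1]
dp total cm [ 0.45  0.03 -0.11] n 1 per [ 0.45  0.03 -0.11]
turn [-0.   0.2 -0. ]
turn [180.   -0.   -0.3]
```

Request:
jog_arm(
  turn=[
    [0,0.1,0],
    [0,0,0],
    [0,0,0],
    [0,0,0],
    [0,0,0],
    [0,0,0],
  ],
  dp=[
    [0.5,0,-0.1],
    [0,0,0],
    [0,0,0],
    [0,0,0],
    [0,0,0],
    [0,0,0],
  ],
  gripper=[0.57,0.57,1,1,1,1],
)

```text
clock: 36.42
eef_pos: [587.5, 159.8, 20.0]
eef_rot: [0.209, 1.568, 0.427]
wrist_force: [0.1, 0.3, -1.7]
finger_gap: 21.5
```

Request:
jog_arm(
  turn=[
    [0,0,0],
    [0,0,0],
    [0,0,0],
    [0,0,0],
    [0,0,0],
  ],
  dp=[
    [-1,0,0],
    [-3,0,0],
    [-3,0,0],
    [-3,0,0],
    [0,0,0],
  ],
  gripper=[1,1,1,1,1],
)

```text
clock: 37.05
eef_pos: [587.1, 159.7, 125.4]
eef_rot: [0.164, 1.568, 0.382]
wrist_force: [-0.0, -1.0, -1.6]
finger_gap: 21.3
```

```bash
python3 - <<'E'
from h import *
plan([638.9,-119,118],np.radians(3.5),7)
q,_=camera("side");crop("side","s29",220,100,340,270,3.5,q)
E
```

```text
turn per row [ 1.3  0.  -0. ] dp [[0.1, -4.0, -0.1], [0.1, -4.0, -0.0], [0.1, -4.0, 0.0], [0.1, -4.0, 0.1], [0.1, -4.0, 0.2], [0.1, -4.0, 0.3], [0.1, -4.0, 0.4]]
turn per row [-24.4   0.    0. ] dp [[0.1, -4.0, -0.1], [0.1, -3.6, -1.8], [0.1, -2.6, -3.1], [0.1, -1.0, -3.9], [0.1, 0.7, -4.0], [0.1, 2.3, -3.4], [0.1, 3.5, -2.1]]
```

View pics/s29.png

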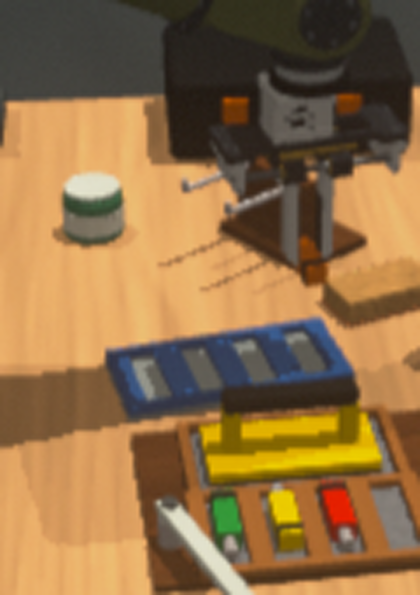

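Request:
jog_arm(
  turn=[
    [1.3,0,0],
    [1.3,0,0],
    [1.3,0,0],
    [1.3,0,0],
    [1.3,0,0],
    [1.3,0,0],
    [1.3,0,0],
    [0,0,0],
  ],
  dp=[
    [0,-3.9,0],
    [0,-3.9,0],
    [0,-3.9,0.1],
    [0,-3.9,0.2],
    [0,-3.9,0.3],
    [0,-3.9,0.4],
    [0,-3.9,0.5],
    [0,0,0],
  ],
  gripper=[1,1,1,1,1,1,1,1],
)

```text
clock: 38.1
eef_pos: [637.9, -116.2, 110.8]
eef_rot: [2.959, 1.553, 3.014]
wrist_force: [-1.2, -0.2, -1.1]
finger_gap: 21.5
```

```bash
python3 - <<'E'
from h import *
goto([638.9,-119,50],np.radians(3.5))
E
```

```text
pos [ 637.9 -116.2  110.8] jawz 3.2 xaxis [-0.017  0.002 -1.   ] t 38.1 gap 21.5 F [-1.2 -0.2 -1.1]
dp total cm [ 6.08 -0.31  0.19] n 2.0 per [ 3.04 -0.15  0.09]
turn [-0.3 -1.  -0.2]
turn [179.7  -0.3   1.5]
```

Request:
jog_arm(
  turn=[
    [-0.3,-1.0,-0.2],
    [0,0,0],
    [0,0,0],
    [0,0,0],
    [0,0,0],
    [0,0,0],
  ],
  dp=[
    [0,-0.5,0.1],
    [0,0,0],
    [2,0,0],
    [2,0,0],
    [1.3,0,0],
    [0,0,0],
  ],
  gripper=[1,1,1,1,1,1],
)

```text
clock: 38.85
eef_pos: [638.3, -117.4, 53.9]
eef_rot: [2.505, 1.57, 2.571]
wrist_force: [0.5, -0.3, -0.2]
finger_gap: 21.7
```

```bash
python3 - <<'E'
from h import *
goto([638.9,-119,20.5],np.radians(3.5))
q,_=camera("side");crop("side","s30",240,180,360,280,6,q)
E
```

```text
pos [ 638.3 -117.4   53.9] jawz 3.8 xaxis [-0.001  0.001 -1.   ] t 38.85 gap 21.7 F [ 0.5 -0.3 -0.2]
dp total cm [ 3.34 -0.17  0.05] n 1 per [ 3.34 -0.17  0.05]
turn [ 0.3 -0.1 -0. ]
turn [-1.797e+02  1.000e-01 -1.000e-01]
```

View pics/s30.png

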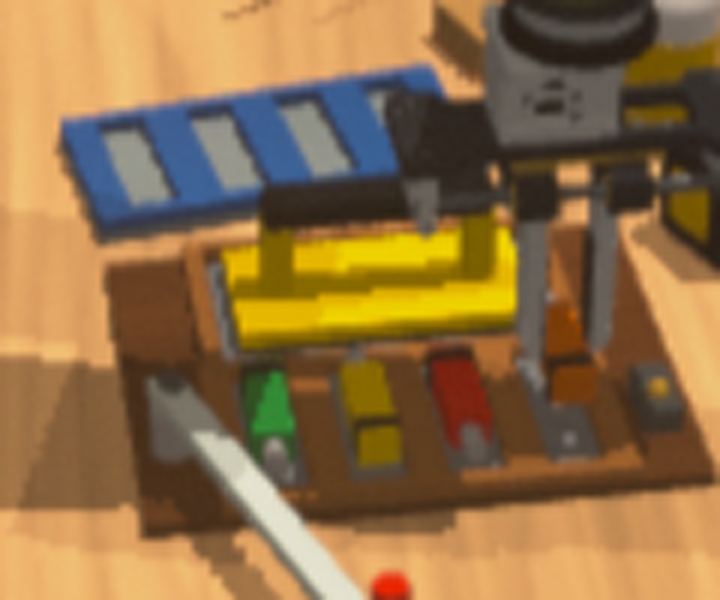

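Request:
jog_arm(
  turn=[
    [0.3,0,0],
    [0,0,0],
    [0,0,0],
    [0,0,0],
  ],
  dp=[
    [1.2,-0.1,0],
    [1.2,0,0],
    [0.5,0,0],
    [0,0,0],
  ],
  gripper=[1,1,1,1],
)

```text
clock: 39.4
eef_pos: [639.2, -118.8, 24.6]
eef_rot: [-0.023, 1.569, 0.037]
wrist_force: [-0.3, 0.2, -0.6]
finger_gap: 21.5
```

```bash
python3 - <<'E'
from h import *
goto([638.9,-119,20.2],np.radians(3.5))
q,_=camera("side");crop("side","s31",240,180,360,280,6,q)
E
```

```text
pos [ 639.2 -118.8   24.6] jawz 3.4 xaxis [ 0.001  0.    -1.   ] t 39.4 gap 21.5 F [-0.3  0.2 -0.6]
dp total cm [ 0.44 -0.02 -0.03] n 1 per [ 0.44 -0.02 -0.03]
turn [-0.1  0.1  0. ]
turn [ 1.799e+02  0.000e+00 -1.000e-01]
```

View pics/s31.png

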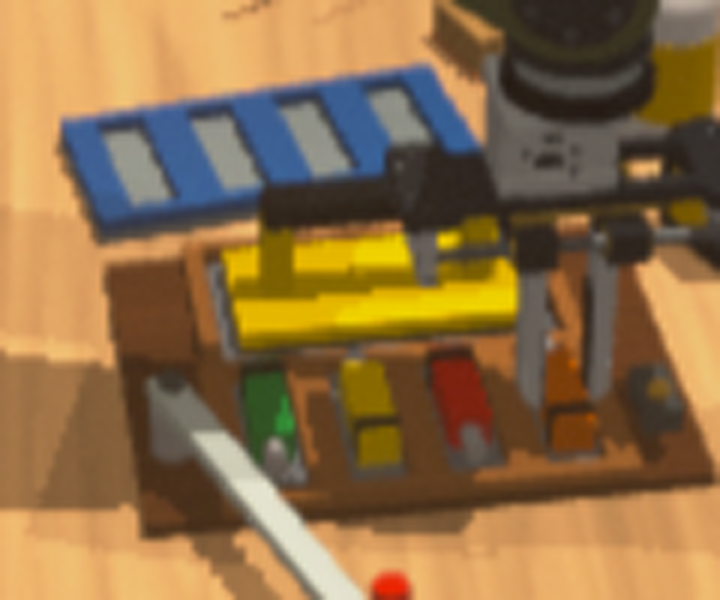

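Request:
jog_arm(
  turn=[
    [0,0.1,0],
    [0,0,0],
  ],
  dp=[
    [0.5,0,0],
    [0,0,0],
  ],
  gripper=[1,1],
)

```text
clock: 39.7
eef_pos: [639.8, -118.9, 20.3]
eef_rot: [-0.424, 1.57, -0.364]
wrist_force: [-0.4, -1.3, 0.0]
finger_gap: 21.5
```

Request:
jog_arm(
  turn=[
    [0,0,0],
    [0,0,0],
    [0,0,0],
    [0,0,0],
    [0,0,0],
    [0,0,0],
    [0,0,0],
    [0,0,0],
  ],
  dp=[
    [0,0,0],
    [0,0,0],
    [0,0,0],
    [-1,0,0],
    [-3,0,0],
    [-4,0,0],
    [-4,0,0],
    [0,0,0],
  ],
  gripper=[0.6,0.6,0.6,0.6,0.6,0.6,0.6,0.6],
)

```text
clock: 40.7
eef_pos: [639.8, -118.8, 147.2]
eef_rot: [-0.352, 1.568, -0.292]
wrist_force: [-0.0, -0.0, -0.6]
finger_gap: 37.5
```

```bash
python3 - <<'E'
from h import *
goto([528,-329,170],np.radians(3.5))
q,_=camera("side");crop("side","s32",220,140,380,290,4.5,q)
p,_=camera("top");crop("top","t32",180,110,440,260,3,p)
E
```

```text
pos [ 639.8 -118.8  147.2] jawz 3.4 xaxis [ 0.003 -0.001 -1.   ] t 40.7 gap 37.5 F [-0.  -0.  -0.6]
dp total cm [ -2.3  -20.31 -12.41] n 5.0 per [-0.46 -4.06 -2.48]
turn [-0.1  0.2  0.1]
turn [ 1.799e+02  1.000e-01 -3.000e-01]
```

View pics/s32.png

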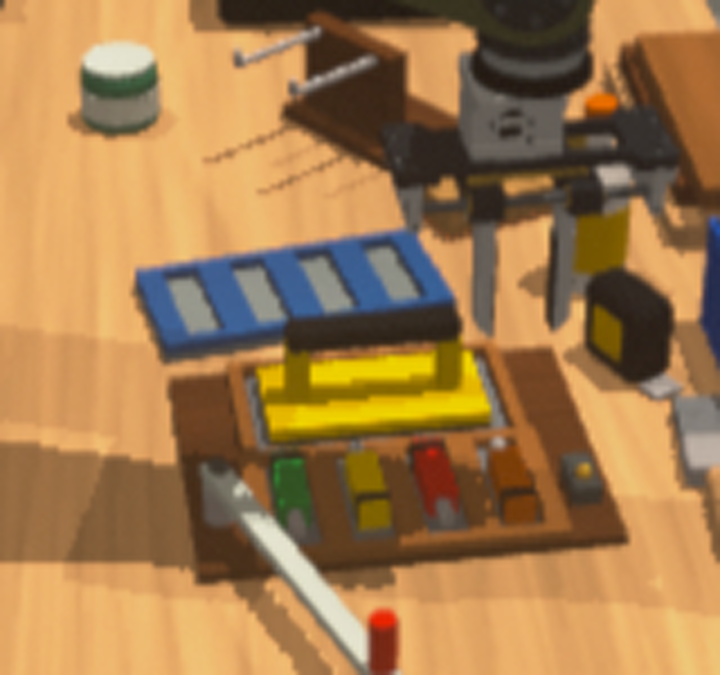

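View pics/t32.png

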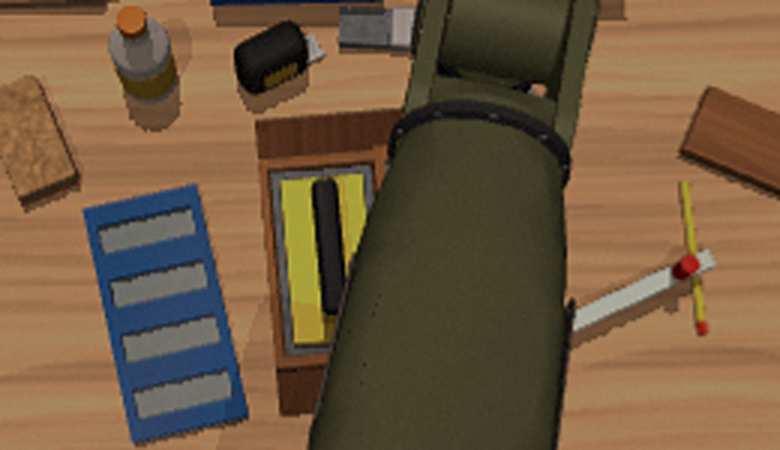

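Request:
jog_arm(
  turn=[
    [-10,0,0],
    [-10,0,0],
    [0,0,0],
  ],
  dp=[
    [-2,0,0],
    [0,0,0],
    [0,0,0],
  ],
  gripper=[0.5,0.5,0.5],
)

```text
clock: 41.18
eef_pos: [636.8, -118.2, 159.2]
eef_rot: [2.499, 1.561, 2.916]
wrist_force: [-0.3, -0.5, -0.3]
finger_gap: 46.7
```

```bash
python3 - <<'E'
from h import *
goto([528,-329,160],np.radians(23.5))
E
```

```text
pos [ 636.8 -118.2  159.2] jawz 23.9 xaxis [-0.01   0.002 -1.   ] t 41.17 gap 46.7 F [-0.3 -0.5 -0.3]
dp total cm [ -0.02 -14.87 -18.49] n 4.0 per [-0.   -3.72 -4.62]
turn [ 0.4 -0.5 -0.3]
turn [-179.6    0.5   -0.7]
```

Request:
jog_arm(
  turn=[
    [0.3,-0.5,-0.3],
    [0,0,0],
    [0,0,0],
    [0,0,0],
    [0,0,0],
    [0,0,0],
    [0,0,0],
  ],
  dp=[
    [0,-2.4,-3],
    [0,-2.4,-3],
    [0,-2.4,-3],
    [0,-2.4,-3],
    [0,-2.4,-3],
    [0,-2.4,-3],
    [0,0,0],
  ],
  gripper=[0.5,0.5,0.5,0.5,0.5,0.5,0.5],
)

```text
clock: 42.05
eef_pos: [521.6, -325.4, 151.5]
eef_rot: [2.179, 1.56, 2.558]
wrist_force: [-0.3, 0.5, 0.0]
finger_gap: 47.2
```

```bash
python3 - <<'E'
from h import *
goto([528,-329,55],np.radians(23.5))
p,_=camera("top");np.save("top.npy",p);crop("top","t33",200,140,360,260,5,p)
q,_=camera("side");np.save("side.npy",q);crop("side","s33",240,150,360,300,4,q)
E
python3 m2.py | grep peg
```

```text
pos [ 521.6 -325.4  151.5] jawz 21.7 xaxis [-0.009  0.006 -1.   ] t 42.05 gap 47.2 F [-0.3  0.5  0. ]
dp total cm [ 9.64 -0.66  0.52] n 2.0 per [ 4.82 -0.33  0.26]
turn [-1.8 -0.4 -0.5]
turn [178.2  -0.8   0.5]
```

View pics/t33.png

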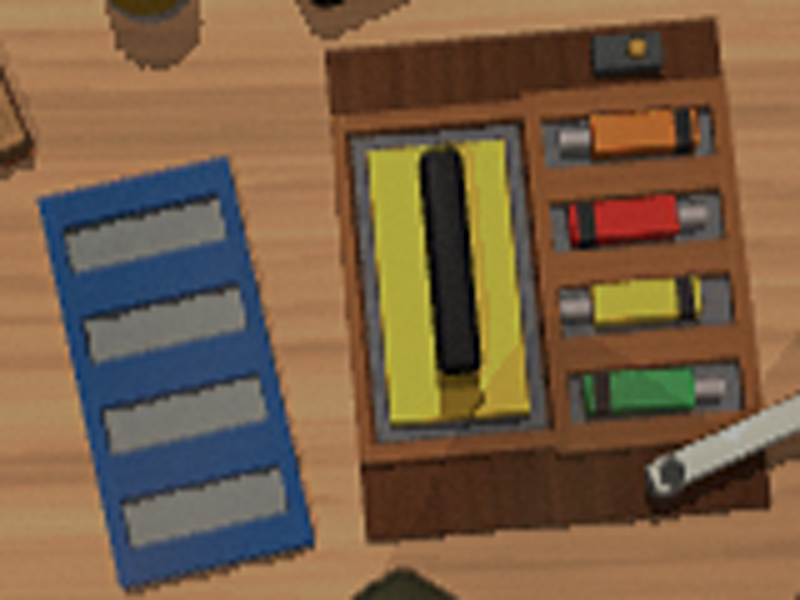

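View pics/s33.png

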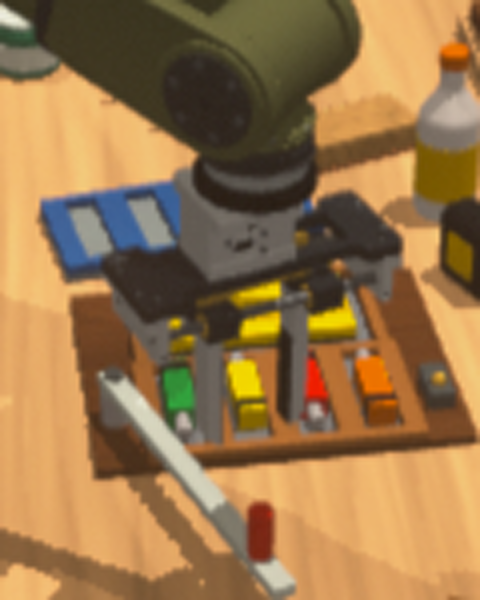

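Request:
jog_arm(
  turn=[
    [-1.8,-0.4,-0.5],
    [0,0,0],
    [0,0,0],
    [0,0,0],
  ],
  dp=[
    [0,-0.6,0.5],
    [0,0,0],
    [2,0,0],
    [0,0,0],
  ],
  gripper=[0.5,0.5,0.5,0.5],
)

```text
clock: 42.65
eef_pos: [532.2, -324.3, 130.9]
eef_rot: [0.138, 1.569, 0.557]
wrist_force: [0.0, 0.3, -0.3]
finger_gap: 47.1
```

```bash
python3 - <<'E'
from h import *
goto([528,-329,60],np.radians(23.5))
q,_=camera("side");np.save("side.npy",q);crop("side","s34",240,180,360,310,5,q)
E
```

```text
pos [ 532.2 -324.3  130.9] jawz 24.0 xaxis [ 0.002  0.001 -1.   ] t 42.65 gap 47.1 F [ 0.   0.3 -0.3]
dp total cm [ 7.09 -0.26 -0.58] n 2.0 per [ 3.54 -0.13 -0.29]
turn [ 0.5  0.1 -0. ]
turn [-179.5    0.     0.2]
```

View pics/s34.png

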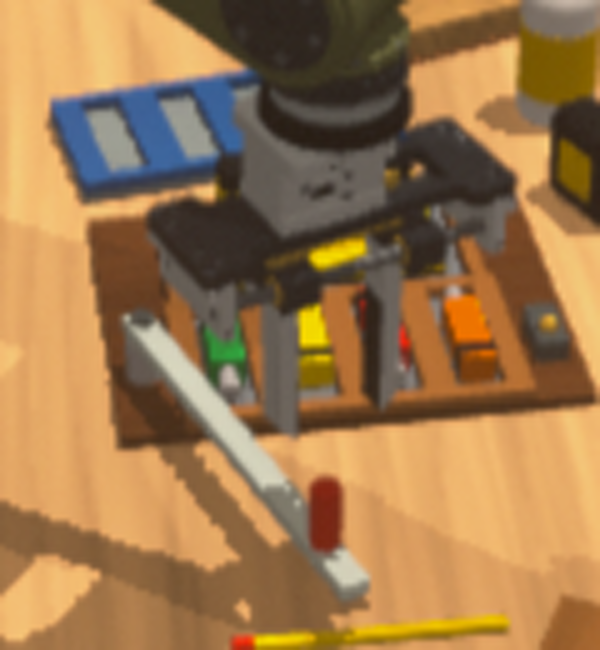

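Request:
jog_arm(
  turn=[
    [0,0,0],
    [0,0,0],
    [0,0,0],
    [0,0,0],
  ],
  dp=[
    [0.5,-0.3,-0.5],
    [1.5,0,0],
    [1.2,0,0],
    [0,0,0],
  ],
  gripper=[0.5,0.5,0.5,0.5],
)

```text
clock: 43.2
eef_pos: [529.5, -329.9, 99.1]
eef_rot: [-0.63, 1.566, -0.212]
wrist_force: [0.6, 0.4, 0.5]
finger_gap: 46.8
```

```bash
python3 - <<'E'
from h import *
goto([528,-329,58],np.radians(23.5))
q,_=camera("side");np.save("side.npy",q);crop("side","s35",260,200,340,300,6,q)
E
```

```text
pos [ 529.5 -329.9   99.1] jawz 24.0 xaxis [ 0.004 -0.001 -1.   ] t 43.2 gap 46.8 F [0.6 0.4 0.5]
dp total cm [ 4.11  0.15 -0.12] n 1 per [ 4.11  0.15 -0.12]
turn [0.5 0.2 0.1]
turn [-179.5   -0.2    0.3]
```

View pics/s35.png

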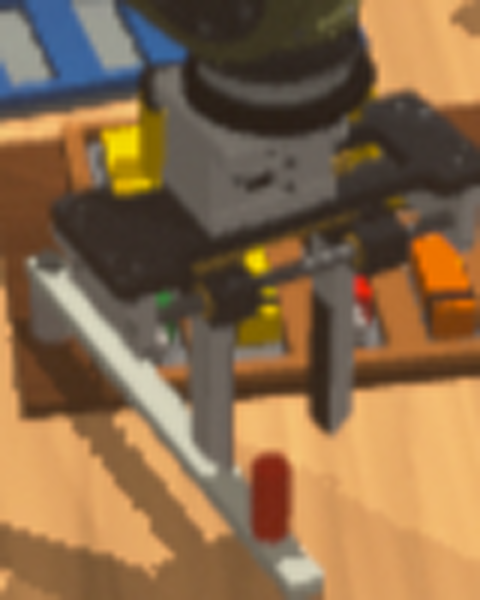

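Request:
jog_arm(
  turn=[
    [0.4,0.2,0],
    [0,0,0],
    [0,0,0],
    [0,0,0],
  ],
  dp=[
    [1.4,0.1,-0.1],
    [1.3,0,0],
    [0.9,0,0],
    [0,0,0],
  ],
  gripper=[0.5,0.5,0.5,0.5],
)

```text
clock: 43.75
eef_pos: [528.4, -329.5, 61.1]
eef_rot: [-1.518, 1.568, -1.107]
wrist_force: [0.9, 1.3, -1.3]
finger_gap: 46.7
```

Request:
jog_arm(
  turn=[
    [0,0,0],
    [0,0,0],
    [0,0,0],
    [0,0,0],
  ],
  dp=[
    [0,0,0],
    [0,0,0],
    [0,0,0],
    [0,0,0],
  ],
  gripper=[1,1,1,1],
  grip_force=10,
)

```text
clock: 44.25
eef_pos: [528.9, -329.7, 62.1]
eef_rot: [-1.349, 1.566, -0.938]
wrist_force: [0.4, 0.3, -2.1]
finger_gap: 17.6
```

```bash
python3 - <<'E'
from h import *
goto([528,-329,58],np.radians(23.5))
q,_=camera("side");np.save("side.npy",q);crop("side","s36",260,200,340,300,6,q)
E
```

```text
pos [ 528.9 -329.7   62.1] jawz 23.5 xaxis [ 0.003 -0.004 -1.   ] t 44.25 gap 17.6 F [ 0.4  0.3 -2.1]
dp total cm [ 0.41  0.1  -0.05] n 1 per [ 0.41  0.1  -0.05]
turn [0.  0.1 0.3]
turn [-1.8e+02 -4.0e-01  1.0e-01]
```

View pics/s36.png

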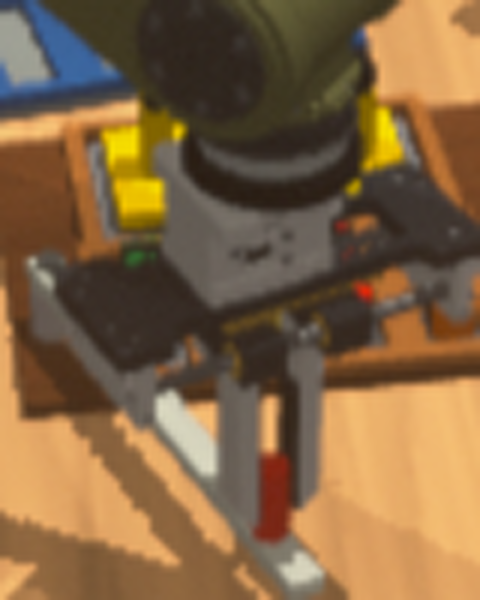

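Request:
jog_arm(
  turn=[
    [-2.7,0,0],
    [-2.7,0,0],
    [-2.7,0,0],
    [-2.7,0,0],
    [-2.7,0,0],
    [-2.7,0,0],
    [-2.7,0,0],
    [-2.7,0,0],
  ],
  dp=[
    [0,0,1.05],
    [0,0,1.05],
    [0,0,1.05],
    [0,0,1.05],
    [0,0,1.05],
    [0,0,1.05],
    [0,0,1.05],
    [0,0,1.05],
  ],
  gripper=[1,1,1,1,1,1,1,1],
)

```text
clock: 45.3
eef_pos: [602.6, -277.8, 61.9]
eef_rot: [2.238, 1.569, 3.055]
wrist_force: [-5.3, 4.0, 3.1]
finger_gap: 17.9
```

```bash
cat > k.py <<'E'
from h import *
s=manip.read_state();p=s["eef_pos"][:2]-[438.7,-123.6];a=np.arctan2(p[1],p[0])
print("r",np.hypot(*p).round(1),"keeper deg",(3.5-np.degrees(a)).round(1),"tangent heading wanted",(np.degrees(a)+90).round(1))
goto([663.3,-109.9,60],np.radians(93.5))
E
python3 k.py
```

```text
r 225.0 keeper deg 46.7 tangent heading wanted 46.8
pos [ 602.6 -277.8   61.9] jawz 46.8 xaxis [-0.001  0.    -1.   ] t 45.3 gap 17.9 F [-5.3  4.   3.1]
dp total cm [ 0.19  7.07 16.39] n 4.0 per [0.05 1.77 4.1 ]
turn [-46.7  -0.   -0.1]
turn [ 1.333e+02 -1.000e-01  0.000e+00]
```

Request:
jog_arm(
  turn=[
    [-2.7,0,0],
    [-2.7,0,0],
    [-2.7,0,0],
    [-2.7,0,0],
    [-2.7,0,0],
    [-2.7,0,0],
    [-2.7,0,0],
    [-2.7,0,0],
  ],
  dp=[
    [0,0,1.05],
    [0,0,1.05],
    [0,0,1.05],
    [0,0,1.05],
    [0,0,1.05],
    [0,0,1.05],
    [0,0,1.05],
    [0,0,1.05],
  ],
  gripper=[1,1,1,1,1,1,1,1],
)

```text
clock: 46.3
eef_pos: [650.0, -200.8, 61.9]
eef_rot: [1.643, 1.561, 2.867]
wrist_force: [-7.3, 3.3, 3.4]
finger_gap: 17.7
```

```bash
python3 k.py; python3 - <<'E'
from h import *
q,_=camera("side");crop("side","s37",220,140,380,290,4.5,q)
E
```

```text
r 225.0 keeper deg 23.6 tangent heading wanted 69.9
pos [ 650.  -200.8   61.9] jawz 70.1 xaxis [-0.01   0.003 -1.   ] t 46.3 gap 17.7 F [-7.3  3.3  3.4]
dp total cm [0.2  1.84 9.  ] n 2.0 per [0.1  0.92 4.5 ]
turn [-23.4   0.1  -0.6]
turn [ 1.566e+02 -8.000e-01 -1.000e-01]
```

View pics/s37.png

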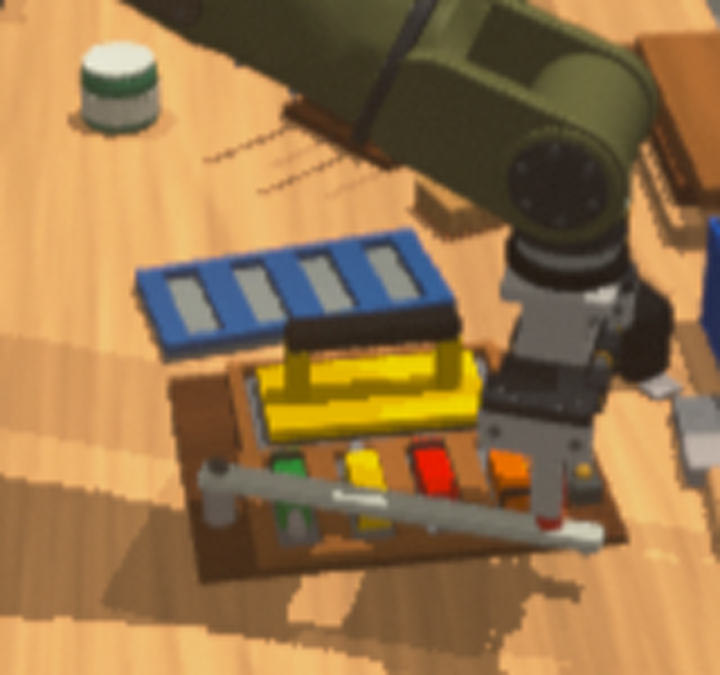

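Request:
jog_arm(
  turn=[
    [-2.7,0,0],
    [-2.7,0,0],
    [-2.7,0,0],
    [-2.7,0,0],
    [-2.7,0,0],
    [-2.7,0,0],
    [-2.7,0,0],
  ],
  dp=[
    [0,0,1.05],
    [0,0,1.05],
    [0,0,1.05],
    [0,0,1.05],
    [0,0,1.05],
    [0,0,1.05],
    [0,0,1.05],
  ],
  gripper=[1,1,1,1,1,1,1],
)

```text
clock: 47.22
eef_pos: [663.6, -123.9, 61.9]
eef_rot: [1.485, 1.552, 3.067]
wrist_force: [-6.2, -5.9, 4.3]
finger_gap: 17.6
```

```bash
python3 k.py
```

```text
r 224.9 keeper deg 3.6 tangent heading wanted 89.9
pos [ 663.6 -123.9   61.9] jawz 90.7 xaxis [-0.019  0.001 -1.   ] t 47.23 gap 17.6 F [-6.2 -5.9  4.3]
dp total cm [0.19 0.01 1.4 ] n 1 per [0.19 0.01 1.4 ]
turn [-2.8  0.1 -1.1]
turn [177.2  -1.7  -0.2]
```

3.6° left; the detent is being felt. Push on past it.

Request:
jog_arm(
  turn=[
    [-2.7,0,-1],
    [0,0,0],
    [0,0,0],
  ],
  dp=[
    [0,0,1.05],
    [0,0,0.6],
    [0,0,0],
  ],
  gripper=[1,1,1],
)

```text
clock: 47.6
eef_pos: [663.4, -110.3, 61.9]
eef_rot: [2.788, 1.564, -1.858]
wrist_force: [-2.8, -4.9, 0.2]
finger_gap: 17.6
```

```bash
python3 k.py
```

```text
r 225.1 keeper deg 0.1 tangent heading wanted 93.4
pos [ 663.4 -110.3   61.9] jawz 93.8 xaxis [-0.002 -0.006 -1.   ] t 47.6 gap 17.6 F [-2.8 -4.9  0.2]
dp total cm [0.19 0.01 0.04] n 1 per [0.19 0.01 0.04]
turn [ 0.3 -0.3 -0.1]
turn [-179.7    0.2   -0.5]
```

Request:
jog_arm(
  turn=[
    [0,0,0],
    [0,0,0],
    [0,0,0],
    [0,0,0],
    [0,0,0],
  ],
  dp=[
    [0,0,0.2],
    [0,0,0],
    [0,0,0],
    [0,0,0],
    [0,0,0],
  ],
  gripper=[1,1,0.6,0.6,0.6],
)

```text
clock: 48.22
eef_pos: [664.7, -110.0, 62.0]
eef_rot: [3.06, 1.56, -1.581]
wrist_force: [-0.1, 0.0, 0.2]
finger_gap: 37.6
```

Request:
jog_arm(
  turn=[
    [0,0,0],
    [0,0,0],
    [0,0,0],
    [0,0,0],
    [0,0,0],
    [0,0,0],
  ],
  dp=[
    [-1,0,0],
    [-3,0,0],
    [-3,0,0],
    [-3,0,0],
    [-2,0,0],
    [0,0,0],
  ],
  gripper=[0.6,0.6,0.6,0.6,0.6,0.6],
)

```text
clock: 48.98
eef_pos: [665.2, -108.2, 189.5]
eef_rot: [-2.924, 1.559, -1.281]
wrist_force: [0.8, 0.0, 0.3]
finger_gap: 37.4
```

Request:
jog_arm(
  turn=[
    [0,0,0],
    [0,0,0],
    [0,0,0],
    [0,0,0],
    [0,0,0],
    [0,0,0],
    [0,0,0],
  ],
  dp=[
    [0,0,-4],
    [0,0,-4],
    [0,0,-4],
    [0,0,-4],
    [0,0,-4],
    [0,0,-4],
    [0,0,0],
  ],
  gripper=[0.6,0.6,0.6,0.6,0.6,0.6,0.6],
)

```text
clock: 49.85
eef_pos: [681.6, -353.5, 184.8]
eef_rot: [2.632, 1.563, -2.006]
wrist_force: [0.4, 0.0, -0.2]
finger_gap: 37.8
```

```bash
python3 - <<'E'
from h import *
goto([663,-110,60])
p,_=camera("top");np.save("top.npy",p);crop("top","t40",180,110,440,260,3,p)
q,_=camera("side");np.save("side.npy",q);crop("side","s40",220,140,380,290,4.5,q)
from m2 import rect
hsv=cv2.cvtColor(p,cv2.COLOR_RGB2HSV).astype(int);H,S,V=hsv[...,0],hsv[...,1],hsv[...,2]
rect((S>120)&((H<5)|(H>172))&(V>60),88,(305,130,350,175),"peg",5)
rect((S<50)&(V>120),48,(300,140,350,245),"bar",30)
E
```

```text
pos [ 681.6 -353.5  184.8] jawz 94.3 xaxis [-0.003 -0.007 -1.   ] t 49.85 gap 37.8 F [ 0.4  0.  -0.2]
dp total cm [12.31  0.   24.51] n 5.0 per [2.46 0.   4.9 ]
peg [323 149   8  10  50] px [326.  153.5] ctr [ 658. -107.   88.] cen [ 658.7 -107.9   88. ] long/short 25.6 16.1 long ang -27.8
bar [322 145   6   8  32] px [324.5 148.5] ctr [ 684.6 -107.7   48. ] cen [ 687.9 -106.6   48. ] long/short 20.7 14.3 long ang 177.8
bar [324 162  12  62 356] px [329.4 192.5] ctr [ 556.1 -116.5   48. ] cen [ 557.5 -116.3   48. ] long/short 177.2 16.8 long ang -176.3
```

View pics/t40.png

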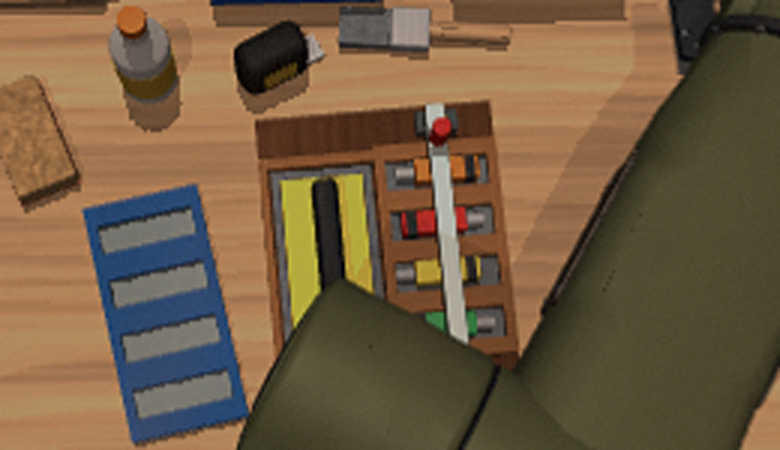

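View pics/s40.png

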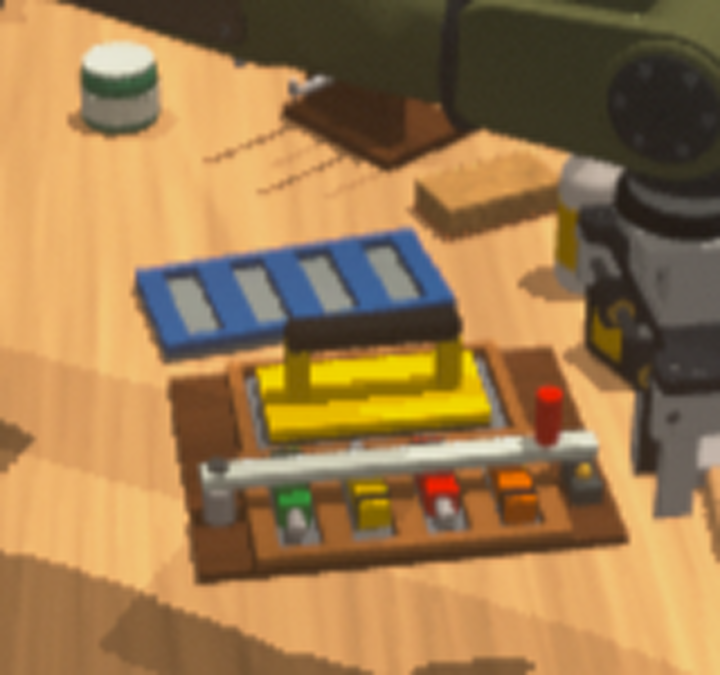

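```bash
python3 -c "
from cell import order
print(order.sign_off())"
```

```text
the job is handed in; nothing more can be done
None
```

The router-table kit is packed: all four bits and the push block are in the kit tray, and the keeper bar is shut. I handed the job in at about 50 s of the 210 s allowed; no verdict is reported.

- **Push block:** it came off the hooks as prescribed and stands in the large bay. I judged it upright and flat by eye in both views, with clear floor visible all round the sole, and did not measure its final position.
- **Bits:** from the hinge end they lie green, yellow, red, orange, one per bay. They were released within about 1 mm of the height they were gripped at, and the images showed them flat.
- **Keeper bar:** I swung it shut by its peg. At the end of the push the arm position put it 0.1° from shut. The last top image put the bar at about 3.7° against 3.5° for the kit, an error of roughly 0.004 rad.
- **Everything else:** the last pictures showed the gripper well clear of the kit. The bench items visible in them looked undisturbed, but I did not measure them, and the pencil was last seen just before I swung the keeper.

One check disagreed: the peg position from the last top image came out about 5 mm short of where the shut peg should be. I put this down to the visible side of the red peg stretching the colour patch, because the bar's own line and the arm position both matched the shut pose. I saw no grip slackening and no bit knocked aside.

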